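# Set a telescopic stand leg to its mark, close the cam lever and keep hold

## Task

A work-light stand's telescopic leg lies clamped in a cradle on the bench. Twist the orange spring-return release knob clockwise to its stop and let it spring back, which frees the leg; then take the upright pin of the red cam lever, draw the leg out until its yellow pointer is at the red length mark with the lever still open, and swing the lever fully closed while keeping the leg at the mark. Finish still holding the lever pin, with the leg at its mark and the lever closed (the leg springs back in if let go); leave the wood block, the jar and the tape measure alone.

Things in the scene. Friction and masses are not known exactly. Their poses are not given: they have to be found in the camera images.
- cradle: Fixed plywood board 340 x 100 x 18 mm lying on the bench, carrying the leg's aluminium outer tube (30 mm diameter, axis 40 mm above the bench) and, round the tube near one end, a grey latch housing 58 x 58 mm whose top is 62 mm above the bench. Origin: middle of the board's underside. Its x axis runs along the tube, the way the leg comes out; its y axis points to the side on which the cam lever opens; z up. A white scale with a tick every 10 mm lies along the -y side.
- knob_grip (a point): Point on the vertical axis of the orange release knob, 96 mm above the bench, at the height to grip. The knob stands on the latch housing, at cradle x = -115 mm, y = 0: an upright bar 46 mm long, 13 mm wide, spanning 72 to 112 mm above the bench, over a steel disc 40 mm wide (68 mm above the bench). Its x axis is the long way of the bar (along the tube at rest).
- release_knob (a joint): Turn of the orange knob, rad: 0 at rest, grows clockwise seen from above, stop at 1.10. A spring (0.015 N m at rest, 0.18 N m at the stop) turns it back when let go. From about 0.9 on it has pushed a brass catch out of the leg's way; the catch then stays out. Until that the leg is locked in.
- lever_grip (a point): Middle of the gripping height of the cam lever's upright round red pin, on the pin's axis, 102 mm above the bench. The pin is 20 mm in diameter; its free part spans 75 to 118 mm above the bench. It stands at the end of the lever's arm (16 mm wide, top 75 mm above the bench), 80 mm from the lever's hinge.
- lever_hinge (a point): Point on the vertical hinge axis of the cam lever, 102 mm above the bench (the height of lever_grip). It sits on the leg's black collar and slides with the leg; with the leg fully in it is at cradle x = 20 mm, y = 0.
- cam_lever (a joint): Lever angle, rad: 0 fully open (arm points 120 degrees anticlockwise from the cradle's x axis, seen from above, so its pin stands 40 mm back and 69 mm to the +y side of the hinge); grows anticlockwise; closed against its stop at 1.047, where the arm lies over and along the tube and the pin stands 80 mm straight behind (cradle -x of) the hinge. It stays where it is left (friction 0.10 N m).
- leg (a joint): How far the leg is drawn out, m: 0 fully in, up to 0.130, along the cradle's +x. An inner spring pulls it back in with about 3.8 N at 0 rising to 5.7 N at 0.130; the closed lever does not yet bite, so the leg goes back if let go.
- leg_pointer (a point): Tip of the 4 mm wide yellow pointer on the -y side of the leg's collar, 22 mm above the bench, directly to the side (same cradle x) of the lever's hinge; it slides with the leg along the scale.
- mark_line (a point): Inner end of the index fin of the red clip (18 mm wide, 14 mm high) on the scale, 22 mm above the bench: the length mark. Same axes as the cradle. The clip is clamped at a different place on the scale each time, so that the leg must be drawn out 50 to 110 mm; the leg is at its mark when leg_pointer has the same cradle x as mark_line.
- wood_block: Bystander: plain wooden block 45 x 120 x 40 mm, loose. Origin: centre of its underside.
- jar_nails: Bystander: glass jar of nails with a red lid, 60 mm wide, 76 mm high, loose. Origin: centre of its underside.
- tape_measure: Bystander: yellow tape measure, 37 x 78 x 62 mm, loose. Origin: centre of its underside.

How it is judged:
By the outcome, as a careful person would: the job done as asked, in the order asked, and still so for the second after the job is handed in, while the arm keeps its last pose, push and grip.
It also fails if it takes over 64 s, if anything falls off the work surface, if the arm or the gripper's body presses on something with over 40 N, if the wrist force passes 120 N, or if a joint passes its speed limit or range.

## Robot

A 6-joint arm with a two-finger parallel gripper is mounted at the origin on a cart in front of the work surface, level with it; the furniture and walls round the work are solid. World frame = base frame: x ahead of the robot, y to its left, z up, the work surface at z = 0. Lengths are in m, angles in rad, forces in N, time in s.
With the tool pointing down it reaches from about 0.375 to 0.9 m from the base axis. Payload 3.1 kg.
Tool frame: the origin (TCP) lies at the very end of the fingers, on their centre line; the grasp point (between the pads) lies 19 mm behind it (manip.hold_point_z is the z of the grasp point in the tool frame, in m); z points along the fingers, y is the direction in which the jaws open and shut (so a half turn about z gives the same grasp; the last joint's range is limited). The gripper opens to 87 mm and grips with 3 to 60 N. Pads are 19 mm wide; open, the fingers measure 117 mm over their backs; the gripper's body (75 mm by 190 mm) begins 51 mm behind the grasp point.
Start: joints at [-0.178, 0.527, 1.433, -0, 1.181, -0.178], TCP at [0.625, 0, 0.223] pointing down, gripper open.
Joint ranges: [-3.08, 3.08], [-0.75, 2.2], [0.22, 2.44], [-1.43, 4.57], [0, 2.65], [-2.85, 2.85]. Speed limits (rad/s): [2.79, 2.79, 3.14, 3.14, 3.14, 3.14].

## Interface

Orientations are given as a unit quaternion [w, x, y, z].
In Python, from cell import state, grab_frame, camera_info, ticket, manip gives the robot as it stands.
- The arm moves only by the tool move_arm, never from a script. Its argument "increments" is a list of rows, each an object of numbers: "tx", "ty", "tz": the shift along the tool's x, y, z in cm; "rx", "ry", "rz": the turn, a rotation vector about the tool's x, y, z in rad; "claw": the closure, from -1 (fully open) to 1 (shut), so that 0 is half open. A call has 1 to 10 rows; each row shifts and turns the commanded pose from where the row before left it, along the tool's axes as they then stand; what a row does not reach is not made up. A row lasts 1/12 s, in which the tool goes at most 41.7 mm and 7.16 degrees, less where a joint would pass 70% of its speed; a pose out of reach is approached as far as the arm can. A call is refused whole if a number of a shift passes 4.17 or a number of a turn 0.125, either way. A call with a gripper value outside its range is refused whole. The fingers move at their own pace and stop on an object; "squeeze" is the grip in N (left out, the last holds). Time passes only in rows, so rows that do not move let the fingers close. It gives the time, the measured TCP pose, the force and the opening at its end, in the units of the state.
- state(): the state, without advancing time (a new reading comes with each control period).
- grab_frame(name): name is "scene" or "side" or "wrist"; returns the picture (400x640x3 uint8, red, green, blue); there is no depth.
- camera_info(name): a dict with "camera_matrix" (3x3 intrinsics, pixels), "rvec" (rotation vector, rad) and "tvec" (3), from world to camera coordinates, as OpenCV has them. Camera axes: x right, y down, z forward; pixel columns grow to the right and rows downward; lengths in m; the calibration is good to about 2 mm. A picture is of the moment at which its call begins: read the wrist's pose just before it. camera_info takes no time and is no camera call; for the wrist camera it gives the pose at the moment of the call.
- ticket.sign_off(): hands the job in, once; it reports no verdict.
The state is a dict: "time": time; "joint_positions": joint angles; "dq": joint speeds; "joint_torque": joint torques, N m; "tool_pos": TCP position; "ee_rot": TCP orientation; "wrist_force": force on the tool from outside, world axes, zero at the start; "ft_torque": the same for the moment, N m; "finger_gap": opening from 0.0 (shut) to 1.0 (fully open).
Only numpy, scipy, OpenCV 4.12 (cv2) and the standard library are available. Lean on these libraries where they do the work, as an engineer would, in place of code of your own. Each camera call takes 0.05 s, during which the arm holds its last target.

## Working session

There is one attempt and no reset: what is moved stays moved. The work goes in short steps, Python scripts to look and compute and a tool call to move; the robot and the scene stay as the last step left them, time stands still between calls to the robot, and variables do not carry over. Pictures are saved under pics/ and viewed, and the job is handed in when it is done.

Besides the shell and the picture viewer there is one more tool, called after "Emit:" as a command line: name --argument value ..., lists and objects as JSON in quotes. move_arm: Moves the arm, as the interface text tells. Its arguments: {"type":"object","properties":{"increments":{"type":"array","items":{"type":"object","properties":{"tx":{"type":"number"},"ty":{"type":"number"},"tz":{"type":"number"},"rx":{"type":"number"},"ry":{"type":"number"},"rz":{"type":"number"},"claw":{"type":"number"}}}},"squeeze":{"type":"number"}},"required":["increments"]}

```bash
mkdir -p pics; ls; cat > h.py <<'E'
import numpy as np, cv2
from cell import state, grab_frame, camera_info, ticket, manip
def snap(n,f):
    ci=camera_info(n); im=grab_frame(n); cv2.imwrite('pics/'+f+'.png',cv2.cvtColor(im,cv2.COLOR_RGB2BGR))
    np.savez('pics/'+f+'.npz',im=im,K=ci['camera_matrix'],r=ci['rvec'],t=ci['tvec']); return im,ci
def load(f):
    d=np.load('pics/'+f+'.npz'); return d['im'],dict(camera_matrix=d['K'],rvec=d['r'],tvec=d['t'])
def ray(ci,uv,z):
    K=np.array(ci['camera_matrix'],float);R=cv2.Rodrigues(np.array(ci['rvec'],float))[0];t=np.array(ci['tvec'],float).ravel()
    c=-R.T@t; d=R.T@np.linalg.inv(K)@np.array([uv[0],uv[1],1.]); return c+d*(z-c[2])/d[2]
def proj(ci,p):
    return cv2.projectPoints(np.array(p,float).reshape(-1,1,3),np.array(ci['rvec'],float),np.array(ci['tvec'],float),np.array(ci['camera_matrix'],float),None)[0].reshape(-1,2)
E
python3 - <<'E'
from h import *
print(state(),manip.hold_point_z)
for n in ['scene','side','wrist']:
    im,ci=snap(n,n+'0'); R=cv2.Rodrigues(np.array(ci['rvec'],float))[0]; print(n,-R.T@np.array(ci['tvec']).ravel(),np.array(ci['camera_matrix']).tolist())
E
```

```text
pics
{'time': 0.0, 'joint_positions': array([-1.78516842e-01,  5.28514013e-01,  1.43391490e+00, -9.31912004e-06,
        1.18140224e+00, -1.78481242e-01]), 'dq': array([-0.00137821, -0.00019005, -0.00018048, -0.00204256,  0.00103454,
        0.00122379]), 'joint_torque': array([-5.45745443e-04, -4.40045428e+01, -1.76593530e+01,  6.32597599e-02,
        5.83207863e-02, -1.53719384e-04]), 'tool_pos': array([6.24254493e-01, 1.50778796e-04, 2.21538247e-01]), 'ee_rot': array([-9.16919205e-04,  7.07117670e-01,  7.07095006e-01, -6.41874614e-04]), 'wrist_force': array([ 0.31919691,  0.76980123, -0.46749014]), 'ft_torque': array([-0.02346522,  0.03596301, -0.00532852]), 'finger_gap': 1.0014523227906105} -0.0187
scene [-0.10056879 -0.51948787  0.5207527 ] [[512.0247311197281, 0.0, 316.14133017729887], [0.0, 512.0247311197281, 192.93861434758236], [0.0, 0.0, 1.0]]
side [0.54817411 1.19809855 0.66610843] [[471.05870091240575, 0.0, 317.9864348784198], [0.0, 471.05870091240575, 194.90158901901253], [0.0, 0.0, 1.0]]
wrist [0.62383598 0.07876821 0.38534045] [[339.7754050936666, 0.0, 319.9646446992757], [0.0, 339.7754050936666, 201.69684382469958], [0.0, 0.0, 1.0]]
```

View pics/scene0.png

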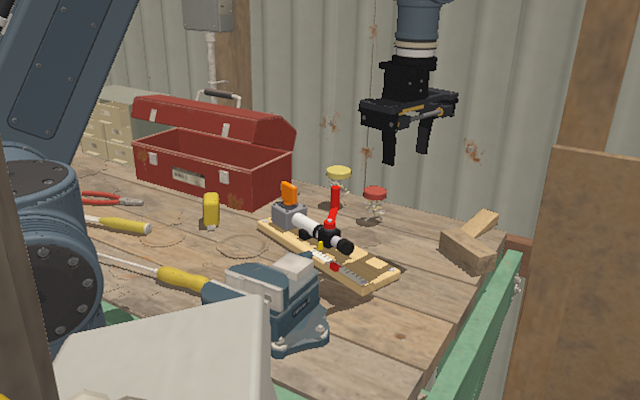

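View pics/side0.png

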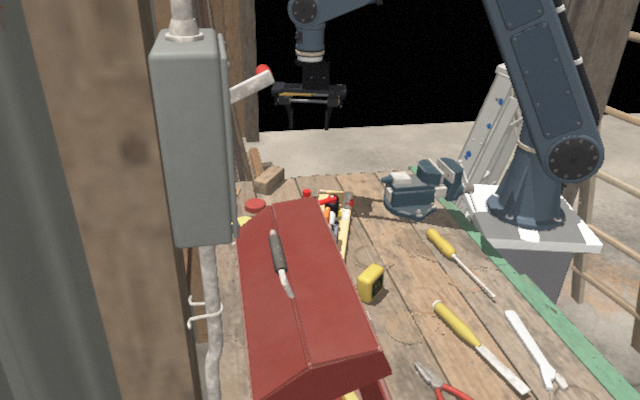

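View pics/wrist0.png

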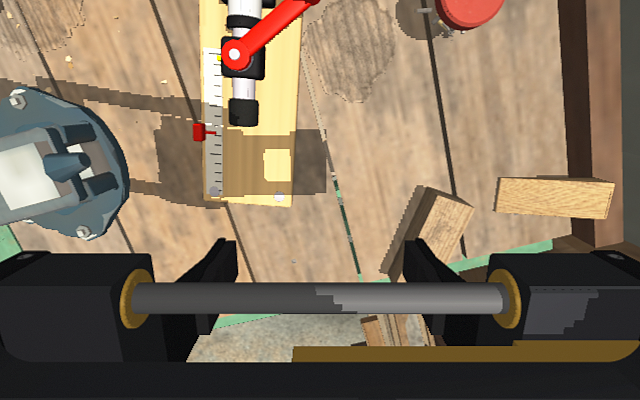

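```bash
python3 - <<'E'
from h import *
im,ci=load('wrist0')
for n,uv,z in [('hinge',(235,55),.08),('boardL',(203,205),.018),('boardR',(292,207),.018),('boardUL',(203,0),.018),('boardUR',(300,0),.018),('tubetop',(240,0),.055),('clip',(198,131),.022),('jar',(470,5),.076)]:
    print(n,ray(ci,uv,z).round(4))
im,ci=load('scene0')
for n,uv,z in [('knob',(290,183),.112),('tape',(211,196),.062),('lid',(375,190),.076),('tboxcorner',(294,152),.1),('bd',(258,223),.018),('bd2',(400,270),.018)]: print(n,ray(ci,uv,z).round(4))
E
```

```text
hinge [0.5528 0.1146 0.08  ]
boardL [ 0.4909 -0.0351  0.018 ]
boardR [ 0.5916 -0.0374  0.018 ]
boardUL [0.5112 0.1706 0.018 ]
boardUR [0.6042 0.1706 0.018 ]
tubetop [0.5544 0.1614 0.055 ]
clip [0.4951 0.0476 0.022 ]
jar [0.7449 0.1525 0.076 ]
knob [0.5664 0.2501 0.112 ]
tape [0.4632 0.4016 0.062 ]
lid [0.7423 0.159  0.076 ]
tboxcorner [0.7351 0.4287 0.1   ]
bd [0.5118 0.2949 0.018 ]
bd2 [ 0.5883 -0.0372  0.018 ]
```

Emit:
move_arm --increments '[{"tx":2.5,"ty":-1.7,"tz":-0.5},{"tx":2.5,"ty":-1.7,"tz":-0.5},{"tx":2.5,"ty":-1.7,"tz":-0.5},{"tx":2.5,"ty":-1.7,"tz":-0.5},{},{}]'

```text
schema error: expected keys tx, ty, tz, rx, ry, rz, claw
```

```bash
python3 - <<'E'
from h import *
im,ci=snap('wrist','wrist1'); print(state()['tool_pos'],state()['time'])
E
```

```text
[6.24573646e-01 1.02270973e-04 2.21939708e-01] 0.2
```

View pics/wrist1.png

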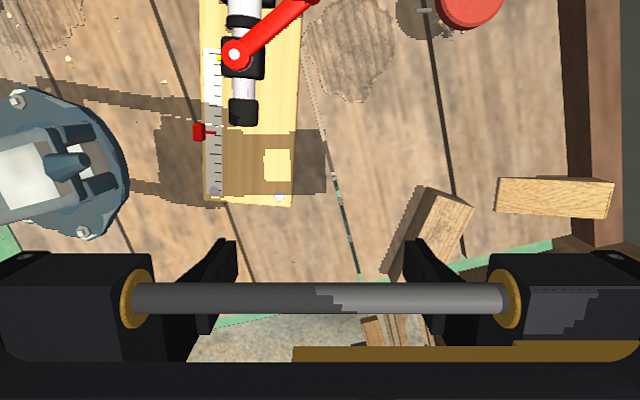

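The move was refused because every row needs all its keys; the view is unchanged.

Emit:
move_arm --increments '[{"tx":2.5,"ty":-1.7,"tz":-0.5,"rx":0,"ry":0,"rz":0,"claw":-1},{"tx":2.5,"ty":-1.7,"tz":-0.5,"rx":0,"ry":0,"rz":0,"claw":-1},{"tx":2.5,"ty":-1.7,"tz":-0.5,"rx":0,"ry":0,"rz":0,"claw":-1},{"tx":2.5,"ty":-1.7,"tz":-0.5,"rx":0,"ry":0,"rz":0,"claw":-1},{"tx":0,"ty":0,"tz":0,"rx":0,"ry":0,"rz":0,"claw":-1},{"tx":0,"ty":0,"tz":0,"rx":0,"ry":0,"rz":0,"claw":-1}]'

```text
time: 0.7
tool_pos: [0.5562, 0.1012, 0.2429]
ee_rot: [0.0, 0.706, 0.708, 0.0]
wrist_force: [0.4, -0.0, -0.6]
finger_gap: 0.999
```

```bash
python3 - <<'E'
from h import *
im,ci=snap('wrist','wrist2'); print(state()['tool_pos'],state()['time'])
E
```

```text
[0.55713765 0.10028667 0.24278384] 0.75
```

View pics/wrist2.png

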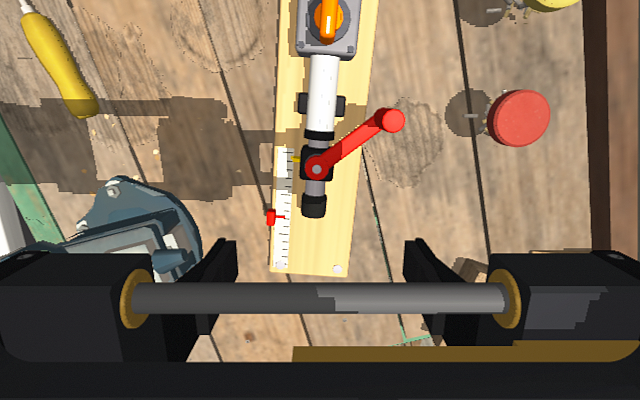

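```bash
python3 - <<'E'
from h import *
im,ci=load('wrist2')
c=cv2.resize(im[100:280,250:410],None,fx=5,fy=5,interpolation=cv2.INTER_NEAREST)[:, :, ::-1]
cv2.imwrite('pics/c1.png',cv2.resize(c,(533,600)))
c=cv2.resize(im[0:80,270:390],None,fx=5,fy=5,interpolation=cv2.INTER_NEAREST)[:, :, ::-1]
cv2.imwrite('pics/c2.png',c)
E
```

```text
(no output)
```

View pics/c1.png

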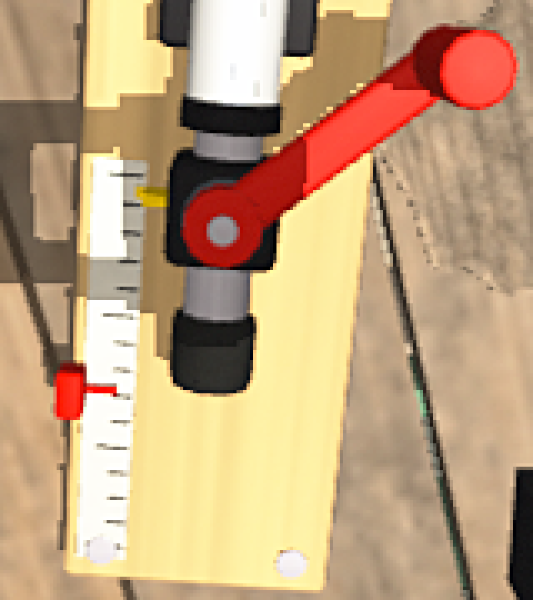

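View pics/c2.png

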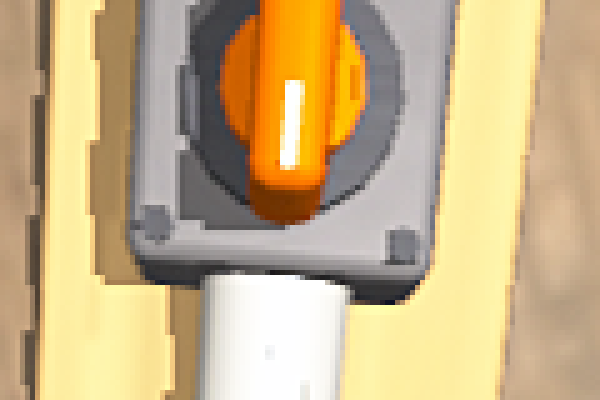

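```bash
python3 - <<'E'
from h import *
im,ci=load('wrist2')
P=lambda u,z: ray(ci,u,z)[:2]
bl,br=P((270.1,271),.018),P((346.9,276.4),.018); tl,tr=P((278.4,40),.018),P((374.6,40),.018)
print(bl,br,tl,tr)
aL=bl-tl;aR=br-tr; ang=[np.arctan2(a[1],a[0]) for a in (aL,aR)]; print(np.degrees(ang), np.linalg.norm(br-bl))
th=np.mean(ang); ex=np.array([np.cos(th),np.sin(th)]); ey=np.array([-ex[1],ex[0]])
mid=(bl+br)/2; O=mid-.17*ex; print('O',O,th,ex,ey)
for n,u,z in [('pin',(393.4,121),.118),('hinge',(316.6,169),.08),('ptr',(292,159.1),.022),('fin',(284.8,217),.022),('knobtopend',(328,33),.112)]:
    p=P(u,z); print(n,p.round(4),((p-O)@ex).round(4),((p-O)@ey).round(4))
K=O-.115*ex;Hh=O+.02*ex;L=Hh-.04*ex+.0693*ey
print('K',K,'H',Hh,'L',L)
for z in(.112,):print(proj(ci,[[*K,.112],[*L,.118],[*Hh,.08]]))
_,cs=load('scene0'); print(proj(cs,[[*K,.112],[*L,.118]]))
E
```

```text
[ 0.49264375 -0.02870842] [ 0.59049406 -0.0361593 ] [0.5118761  0.23967908] [0.61238332 0.23997314]
[-94.09874479 -94.53241017] 0.09813356923463151
O [0.55436138 0.13708414] -1.6461173629786199 [-0.07524984 -0.99716471] [ 0.99716471 -0.07524984]
pin [0.6162 0.1633] -0.0308 0.0597
hinge [0.5523 0.1153] 0.0219 -0.0004
ptr [0.5238 0.1152] 0.0241 -0.0288
fin [0.5137 0.0454] 0.0945 -0.0336
knobtopend [0.5616 0.2304] -0.0936 0.0002
K [0.56301511 0.25175808] H [0.55285638 0.11714085] L [0.62496989 0.15181262]
[[330.14812139   2.44635306]
 [402.96636179 135.12995343]
 [317.1661674  167.15369869]]
[[288.31087197 183.17119279]
 [342.27758874 186.67721417]]
```

Emit:
move_arm --increments '[{"tx":3.8,"ty":0.16,"tz":0,"rx":0,"ry":0,"rz":0,"claw":-1},{"tx":3.8,"ty":0.16,"tz":0,"rx":0,"ry":0,"rz":0,"claw":-1},{"tx":3.8,"ty":0.16,"tz":1,"rx":0,"ry":0,"rz":0,"claw":-1},{"tx":3.7,"ty":0.16,"tz":1,"rx":0,"ry":0,"rz":0,"claw":-1},{"tx":0,"ty":0,"tz":2,"rx":0,"ry":0,"rz":0.075,"claw":-1},{"tx":0,"ty":0,"tz":2,"rx":0,"ry":0,"rz":0,"claw":-1},{"tx":0,"ty":0,"tz":0,"rx":0,"ry":0,"rz":0,"claw":-1}]'

```text
time: 1.33
tool_pos: [0.5615, 0.2501, 0.178]
ee_rot: [-0.002, 0.733, 0.68, -0.004]
wrist_force: [0.4, -0.4, -0.2]
finger_gap: 0.996
```

```bash
python3 - <<'E'
from h import *
snap('wrist','wrist3'); s=state(); print(s['tool_pos'],s['ee_rot'],s['time'],s['joint_positions'])
im,ci=snap('scene','scene3')
cv2.imwrite('pics/s3c.png',cv2.resize(im[80:300,230:430],None,fx=2.7,fy=2.7)[:,:,::-1])
E
```

```text
[0.56255337 0.24994603 0.17990277] [-0.00120824  0.73328819  0.67991204 -0.00256716] 1.3833 [ 2.37002017e-01  5.66163129e-01  1.49488464e+00 -4.53323850e-04
  1.08620530e+00  3.12717833e-01]
```

View pics/s3c.png

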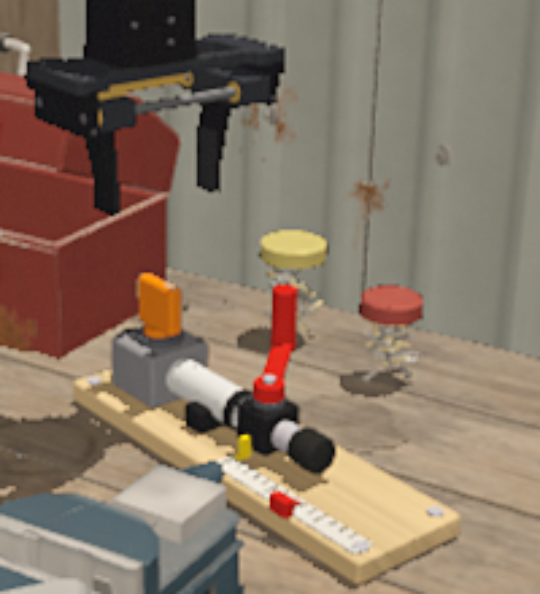

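View pics/wrist3.png

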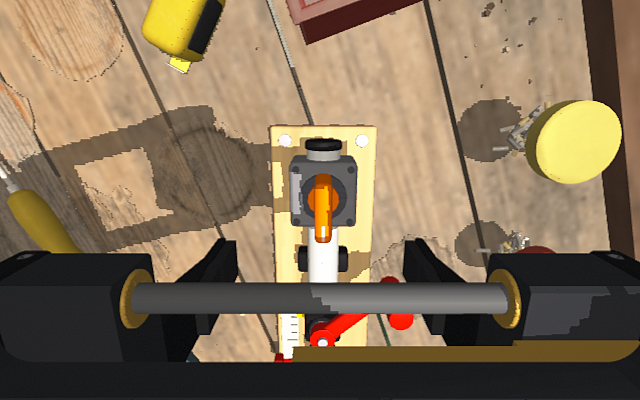

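```bash
python3 - <<'E'
from h import *
im,ci=load('wrist3')
R=cv2.Rodrigues(ci['rvec'])[0]; print('cam',-R.T@ci['tvec'].ravel(), 'fwd',R[2])
K=np.array([.563,.2518]); print(proj(ci,[[*K,.112],[*K,.068]]))
# knob top: orange mask
hsv=cv2.cvtColor(im,cv2.COLOR_RGB2HSV); m=cv2.inRange(hsv,(8,180,120),(22,255,255)); m[250:]=0;m[:150]=0
ys,xs=np.where(m); print(xs.min(),xs.max(),ys.min(),ys.max())
for u in [(323,178),(323,232),(323,205)]: print(ray(ci,u,.112).round(4))
print([ray(ci,u,.018).round(4) for u in [(271,126),(376,125)]])
im,ci=load('scene3')
hsv=cv2.cvtColor(im,cv2.COLOR_RGB2HSV); m=cv2.inRange(hsv,(0,200,120),(4,255,255)); 
n,l,s,c=cv2.connectedComponentsWithStats(m); print([(a.tolist()) for a in s if 60<a[4]<2000])
print(proj(ci,[[.6162,.1633,.118],[.625,.152,.118],[*K,.112]]))
E
```

```text
cam [0.56788587 0.3289398  0.34135503] fwd [-0.02864055 -0.2886122  -0.95701762]
[[323.5720285  212.19251242]
 [323.42161793 195.37415648]]
9 338 173 249
[0.5644 0.2767 0.112 ]
[0.5615 0.2367 0.112 ]
[0.563  0.2572 0.112 ]
[array([0.5182, 0.3083, 0.018 ]), array([0.6157, 0.3019, 0.018 ])]
[[324, 186, 16, 43, 334]]
[[335.38559585 186.15557442]
 [342.22242043 186.64792296]
 [288.29268567 183.16742081]]
```

Emit:
move_arm --increments '[{"tx":0.1,"ty":0.05,"tz":3.4,"rx":0,"ry":0,"rz":0,"claw":-1},{"tx":0,"ty":0,"tz":3.4,"rx":0,"ry":0,"rz":0,"claw":-1},{"tx":0,"ty":0,"tz":3.4,"rx":0,"ry":0,"rz":0,"claw":-1},{"tx":0,"ty":0,"tz":0,"rx":0,"ry":0,"rz":0,"claw":1},{"tx":0,"ty":0,"tz":0,"rx":0,"ry":0,"rz":0,"claw":1},{"tx":0,"ty":0,"tz":0,"rx":0,"ry":0,"rz":0,"claw":1},{"tx":0,"ty":0,"tz":0,"rx":0,"ry":0,"rz":0,"claw":1},{"tx":0,"ty":0,"tz":0,"rx":0,"ry":0,"rz":0,"claw":1},{"tx":0,"ty":0,"tz":0,"rx":0,"ry":0,"rz":0,"claw":1}]' --squeeze 40

```text
time: 2.18
tool_pos: [0.5653, 0.2523, 0.0827]
ee_rot: [0.001, 0.733, 0.68, 0.002]
wrist_force: [0.5, -0.8, -0.2]
finger_gap: 0.63
```

```bash
python3 - <<'E'
from h import *
s=state(); print(s)
E
```

```text
{'time': 2.1833, 'joint_positions': array([2.39503792e-01, 6.97184189e-01, 1.56127389e+00, 1.37331509e-05,
       8.79182900e-01, 3.14498362e-01]), 'dq': array([ 0.00203928,  0.01208198,  0.00839446,  0.00073879, -0.00211015,
       -0.00068065]), 'joint_torque': array([-8.29578820e-02, -4.62908435e+01, -1.28651467e+01,  6.23788219e-02,
       -5.62610847e-03,  3.36510684e-04]), 'tool_pos': array([0.56528   , 0.25230103, 0.08273913]), 'ee_rot': array([0.00095717, 0.73311964, 0.68009683, 0.00172852]), 'wrist_force': array([ 0.53604987, -0.77354555, -0.23854634]), 'ft_torque': array([ 0.08243883, -0.01678997,  0.02640862]), 'finger_gap': 0.6296951802921853}
```

Emit:
move_arm --increments '[{"tx":0,"ty":-0.15,"tz":0.5,"rx":0,"ry":0,"rz":0,"claw":1},{"tx":0,"ty":0,"tz":0,"rx":0,"ry":0,"rz":0,"claw":1},{"tx":0,"ty":0,"tz":0,"rx":0,"ry":0,"rz":0,"claw":1},{"tx":0,"ty":0,"tz":0,"rx":0,"ry":0,"rz":0,"claw":1},{"tx":0,"ty":0,"tz":0,"rx":0,"ry":0,"rz":0,"claw":1},{"tx":0,"ty":0,"tz":0,"rx":0,"ry":0,"rz":0,"claw":1},{"tx":0,"ty":0,"tz":0,"rx":0,"ry":0,"rz":0,"claw":1},{"tx":0,"ty":0,"tz":0,"rx":0,"ry":0,"rz":0,"claw":1},{"tx":0,"ty":0,"tz":0,"rx":0,"ry":0,"rz":0,"claw":1}]'

```text
time: 2.93
tool_pos: [0.5632, 0.2521, 0.0756]
ee_rot: [0.0, 0.733, 0.68, 0.001]
wrist_force: [1.3, -0.2, -1.5]
finger_gap: 0.148
```

Emit:
move_arm --increments '[{"tx":0,"ty":0,"tz":0,"rx":0,"ry":0,"rz":0.1,"claw":1},{"tx":0,"ty":0,"tz":0,"rx":0,"ry":0,"rz":0.1,"claw":1},{"tx":0,"ty":0,"tz":0,"rx":0,"ry":0,"rz":0.1,"claw":1},{"tx":0,"ty":0,"tz":0,"rx":0,"ry":0,"rz":0.1,"claw":1},{"tx":0,"ty":0,"tz":0,"rx":0,"ry":0,"rz":0.1,"claw":1},{"tx":0,"ty":0,"tz":0,"rx":0,"ry":0,"rz":0.1,"claw":1},{"tx":0,"ty":0,"tz":0,"rx":0,"ry":0,"rz":0.1,"claw":1},{"tx":0,"ty":0,"tz":0,"rx":0,"ry":0,"rz":0.1,"claw":1},{"tx":0,"ty":0,"tz":0,"rx":0,"ry":0,"rz":0.1,"claw":1},{"tx":0,"ty":0,"tz":0,"rx":0,"ry":0,"rz":0.1,"claw":1}]'

```text
time: 3.77
tool_pos: [0.5645, 0.2512, 0.0756]
ee_rot: [0.001, 0.97, 0.244, 0.002]
wrist_force: [4.0, -4.0, -3.1]
finger_gap: 0.145
```

```bash
python3 - <<'E'
from h import *
from scipy.spatial.transform import Rotation as Ro
s=state(); q=s['ee_rot']; R=Ro.from_quat([*q[1:],q[0]]).as_matrix(); print(R.round(3),np.degrees(np.arctan2(R[1,1],R[0,1]))); print(s)
E
```

```text
[[ 0.881  0.473  0.004]
 [ 0.473 -0.881 -0.001]
 [ 0.003  0.003 -1.   ]] -61.79364263957428
{'time': 3.7667, 'joint_positions': array([ 0.23919273,  0.70684824,  1.56704288, -0.0029095 ,  0.86413769,
        1.31957604]), 'dq': array([ 2.01218441e-04, -1.89861518e-04, -2.50368862e-03, -4.23121062e-03,
       -4.24475290e-04,  1.18946280e+00]), 'joint_torque': array([  2.72840604, -47.86393404, -10.94665021,   1.061676  ,
         1.00617416,  -0.58450654]), 'tool_pos': array([0.56454393, 0.2512275 , 0.07555664]), 'ee_rot': array([0.00111877, 0.96985583, 0.24367041, 0.00177522]), 'wrist_force': array([ 4.03154173, -4.03261798, -3.12280642]), 'ft_torque': array([-0.44491059, -0.66755678,  0.20760391]), 'finger_gap': 0.14467131770402392}
```

Emit:
move_arm --increments '[{"tx":0,"ty":0,"tz":0,"rx":0,"ry":0,"rz":0.08,"claw":1},{"tx":0,"ty":0,"tz":0,"rx":0,"ry":0,"rz":0.05,"claw":1},{"tx":0,"ty":0,"tz":0,"rx":0,"ry":0,"rz":0,"claw":1},{"tx":0,"ty":0,"tz":0,"rx":0,"ry":0,"rz":0,"claw":1}]'

```text
time: 4.1
tool_pos: [0.5646, 0.2511, 0.0756]
ee_rot: [0.001, 0.983, 0.183, 0.002]
wrist_force: [5.0, -3.1, -3.2]
finger_gap: 0.149
```

```bash
cat >> h.py <<'E'
from scipy.spatial.transform import Rotation as Ro
def tr():
    s=state(); q=s['ee_rot']; R=Ro.from_quat([*q[1:],q[0]]).as_matrix(); return s,R,np.degrees(np.arctan2(R[1,1],R[0,1]))
E
python3 - <<'E'
from h import *
s,R,a=tr(); print(a,s['ft_torque'],s['wrist_force'],s['joint_torque'],s['tool_pos'])
im,ci=snap('scene','scene4')
cv2.imwrite('pics/s4c.png',cv2.resize(im[80:300,230:430],None,fx=2.7,fy=2.7)[:,:,::-1])
E
```

```text
-68.90303710905297 [-0.51161213 -0.6179236   0.39817447] [ 5.00778763 -3.11755503 -3.23006533] [  2.53471032 -47.87183404 -10.95376521   1.18334346   1.00591354
   0.43163979] [0.56463164 0.2510557  0.07556402]
```

View pics/s4c.png

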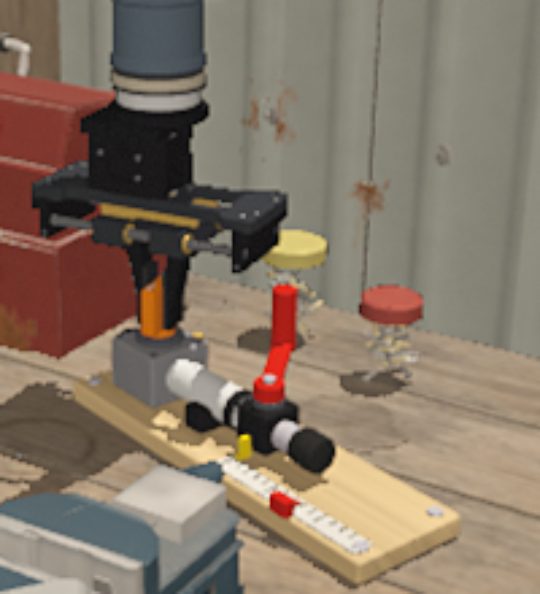

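The knob is held and its torque jumped from 0.21 to 0.40 N m, which is past the spring's 0.18, so it is at the stop; a brass catch shows beside the knob. Releasing.

Emit:
move_arm --increments '[{"tx":0,"ty":0,"tz":0,"rx":0,"ry":0,"rz":0,"claw":-1},{"tx":0,"ty":0,"tz":0,"rx":0,"ry":0,"rz":0,"claw":-1},{"tx":0,"ty":0,"tz":0,"rx":0,"ry":0,"rz":0,"claw":-1},{"tx":0,"ty":0,"tz":0,"rx":0,"ry":0,"rz":0,"claw":-1},{"tx":0,"ty":0,"tz":0,"rx":0,"ry":0,"rz":0,"claw":-1},{"tx":0,"ty":0,"tz":0,"rx":0,"ry":0,"rz":0,"claw":-1},{"tx":0,"ty":0,"tz":0,"rx":0,"ry":0,"rz":0,"claw":-1},{"tx":0,"ty":0,"tz":0,"rx":0,"ry":0,"rz":0,"claw":-1},{"tx":0,"ty":0,"tz":0,"rx":0,"ry":0,"rz":0,"claw":-1},{"tx":0,"ty":0,"tz":0,"rx":0,"ry":0,"rz":0,"claw":-1}]'

```text
time: 4.98
tool_pos: [0.561, 0.252, 0.0751]
ee_rot: [-0.0, 0.983, 0.182, -0.001]
wrist_force: [-0.2, 0.1, -0.8]
finger_gap: 0.818
```

Emit:
move_arm --increments '[{"tx":0,"ty":0,"tz":-3,"rx":0,"ry":0,"rz":0,"claw":-1},{"tx":0,"ty":0,"tz":-3,"rx":0,"ry":0,"rz":0,"claw":-1},{"tx":0,"ty":0,"tz":-3,"rx":0,"ry":0,"rz":0,"claw":-1},{"tx":0,"ty":0,"tz":-2,"rx":0,"ry":0,"rz":0,"claw":-1},{"tx":0,"ty":0,"tz":0,"rx":0,"ry":0,"rz":0,"claw":-1}]'

```text
time: 5.4
tool_pos: [0.565, 0.253, 0.1905]
ee_rot: [-0.0, 0.983, 0.182, 0.004]
wrist_force: [0.1, 0.8, 0.6]
finger_gap: 0.995
```

```bash
python3 - <<'E'
from h import *
s,R,a=tr(); print(a,s['tool_pos'],s['joint_positions'])
im,ci=snap('scene','scene5')
cv2.imwrite('pics/s5c.png',cv2.resize(im[80:300,230:430],None,fx=2.7,fy=2.7)[:,:,::-1])
im,ci=snap('wrist','wrist5')
E
```

```text
-69.03216325994478 [0.56499205 0.25298748 0.19052386] [2.40615174e-01 5.52222787e-01 1.48757507e+00 2.27212820e-04
 1.09289881e+00 1.44534608e+00]
```

View pics/s5c.png

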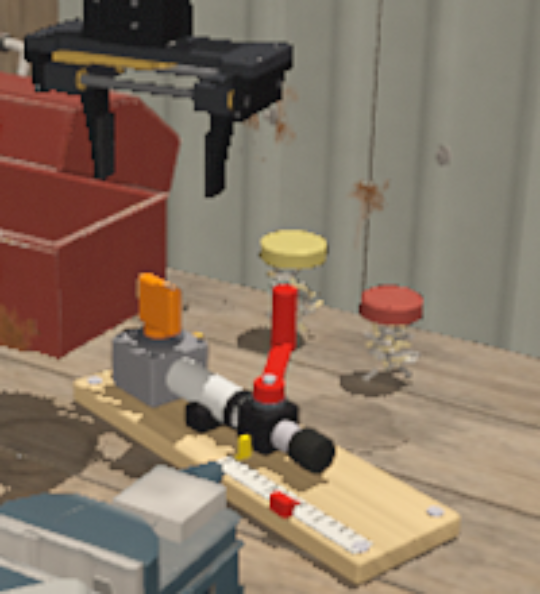

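View pics/wrist5.png

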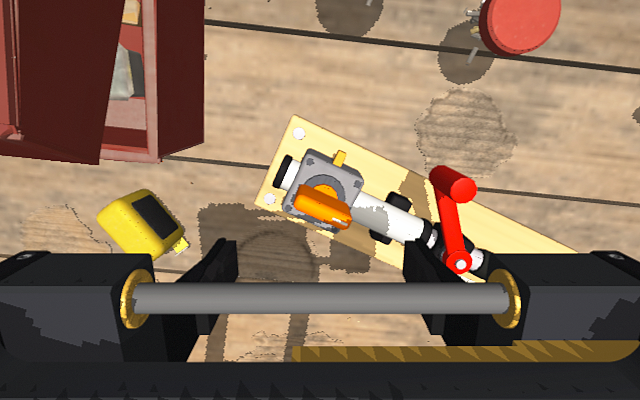

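```bash
python3 - <<'E'
from h import *
im,ci=load('wrist5')
O=np.array([.55436,.13708]); th=-1.6461; ex=np.array([np.cos(th),np.sin(th)]); ey=np.array([-ex[1],ex[0]])
for f,u in [('wrist5',(462,184)),('wrist2',(393.4,121))]:
    _,c=load(f); p=ray(c,u,.118)[:2]; print(p,(p-O)@ex,(p-O)@ey)
cv2.imwrite('pics/c3.png',cv2.resize(im[150:280,400:500],None,fx=5,fy=5,interpolation=cv2.INTER_NEAREST)[120:,:,::-1])
im,ci=load('wrist0'); cv2.imwrite('pics/c4.png',cv2.resize(im[20:150,180:280],None,fx=5,fy=5,interpolation=cv2.INTER_NEAREST)[:600,:,::-1])
im,ci=load('wrist2'); cv2.imwrite('pics/c5.png',cv2.resize(im[140:230,260:340],None,fx=6,fy=6,interpolation=cv2.INTER_NEAREST)[:,:,::-1])
E
```

```text
[0.61964997 0.16639274] -0.034141601525446305 0.06289967215441382
[0.61620756 0.16332275] -0.0308213267932285 0.05969797697363076
```

View pics/c3.png

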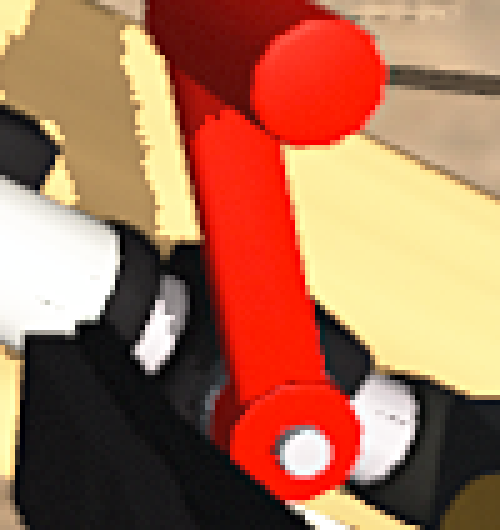

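View pics/c4.png

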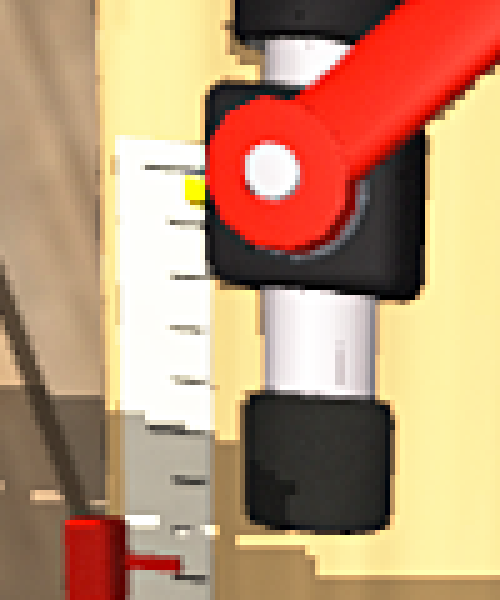

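View pics/c5.png

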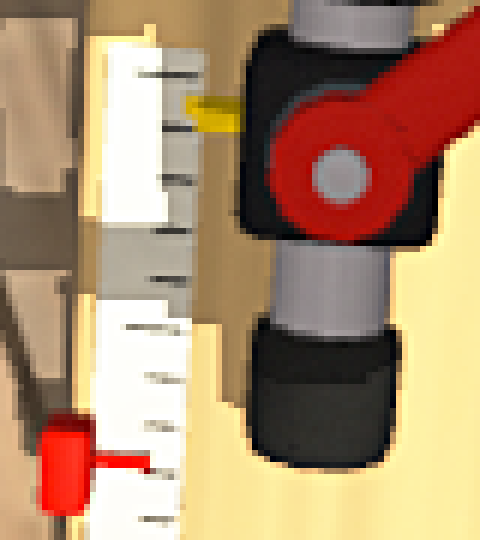

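```bash
cat >> h.py <<'E'
O=np.array([.55436,.13708]); th=-1.6461; ex=np.array([np.cos(th),np.sin(th)]); ey=np.array([-ex[1],ex[0]])
def cr(p): p=np.asarray(p)[:2]-O; return np.array([p@ex,p@ey])
E
python3 - <<'E'
from h import *
for f,u,z,n in [('wrist5',(464,190.4),.118,'pin'),('wrist2',(393.4,121),.118,'pin'),('wrist5',(461,264),.08,'hinge'),('wrist0',(234.5,54),.08,'hinge'),('wrist2',(316.8,169),.08,'hinge'),
  ('wrist2',(291.7,158.7),.022,'ptr'),('wrist2',(285,217.2),.022,'fin'),('wrist0',(217.6,58),.022,'ptr'),('wrist0',(216,133),.022,'fin')]:
    _,c=load(f); p=ray(c,u,z)[:2]; print(f,n,p.round(4),cr(p).round(4))
# scene triangulated pin
_,c=load('scene5'); print(proj(c,[[.6162,.1633,.118],[.618,.164,.118]]))
E
```

```text
wrist5 pin [0.616  0.1629] [-0.0304  0.0595]
wrist2 pin [0.6162 0.1633] [-0.0308  0.0597]
wrist5 hinge [0.5521 0.1148] [ 0.0224 -0.0006]
wrist0 hinge [0.5524 0.1154] [ 0.0218 -0.0003]
wrist2 hinge [0.5525 0.1153] [ 0.0218 -0.0002]
wrist2 ptr [0.5235 0.1157] [ 0.0237 -0.0292]
wrist2 fin [0.514  0.0451] [ 0.0947 -0.0334]
wrist0 ptr [0.5219 0.1187] [ 0.0208 -0.031 ]
wrist0 fin [0.5139 0.0455] [ 0.0944 -0.0335]
[[335.38559585 186.15557442]
 [335.74859532 185.84555841]]
```

Emit:
move_arm --increments '[{"tx":0.5,"ty":3.4,"tz":0,"rx":0,"ry":0,"rz":0,"claw":-1},{"tx":0.5,"ty":3.4,"tz":0,"rx":0,"ry":0,"rz":0,"claw":-1},{"tx":0.54,"ty":3.4,"tz":0,"rx":0,"ry":0,"rz":0,"claw":-1},{"tx":0,"ty":0,"tz":0,"rx":0,"ry":0,"rz":0.12,"claw":-1},{"tx":0,"ty":0,"tz":0,"rx":0,"ry":0,"rz":0.12,"claw":-1},{"tx":0,"ty":0,"tz":0,"rx":0,"ry":0,"rz":0.12,"claw":-1},{"tx":0,"ty":0,"tz":0,"rx":0,"ry":0,"rz":0.12,"claw":-1},{"tx":0,"ty":0,"tz":0,"rx":0,"ry":0,"rz":0.12,"claw":-1},{"tx":0,"ty":0,"tz":0,"rx":0,"ry":0,"rz":0.12,"claw":-1},{"tx":0,"ty":0,"tz":0,"rx":0,"ry":0,"rz":0.12,"claw":-1}]'

```text
time: 6.33
tool_pos: [0.6115, 0.1622, 0.1829]
ee_rot: [0.001, 0.971, -0.238, -0.003]
wrist_force: [0.4, 0.3, -0.3]
finger_gap: 0.995
```

Emit:
move_arm --increments '[{"tx":0,"ty":0,"tz":0,"rx":0,"ry":0,"rz":0,"claw":-1},{"tx":0,"ty":0,"tz":0,"rx":0,"ry":0,"rz":0,"claw":-1}]'

```text
time: 6.5
tool_pos: [0.612, 0.1622, 0.1836]
ee_rot: [0.001, 0.972, -0.233, -0.002]
wrist_force: [0.6, -0.2, -0.6]
finger_gap: 1.001
```

```bash
cat >> h.py <<'E'
def togo(x,y,z):
    s,R,a=tr(); print('t',s['time'],'pos',s['tool_pos'].round(4),'ang',round(a,2),'cradleang',round(a-np.degrees(th),2),'cr',cr(s['tool_pos']).round(4),'F',s['wrist_force'].round(1),'T',s['ft_torque'].round(2),'gap',round(s['finger_gap'],3),'J',s['joint_positions'].round(2)); print('cm',(R.T@(np.array([x,y,z])-s['tool_pos'])*100).round(2))
E
python3 - <<'E'
from h import *
togo(.616,.163,.083)
E
```

```text
t 6.5 pos [0.612  0.1622 0.1836] ang -117.0 cradleang -22.68 cr [-0.0294  0.0556] F [ 0.6 -0.2 -0.6] T [0.08 0.06 0.04] gap 1.001 J [0.08 0.58 1.45 0.   1.12 2.12]
cm [ 0.35 -0.27 10.06]
```

Emit:
move_arm --increments '[{"tx":0.35,"ty":-0.25,"tz":2.5,"rx":0,"ry":0,"rz":0,"claw":-1},{"tx":0,"ty":0,"tz":2.5,"rx":0,"ry":0,"rz":0,"claw":-1},{"tx":0,"ty":0,"tz":2.5,"rx":0,"ry":0,"rz":0,"claw":-1},{"tx":0,"ty":0,"tz":2.3,"rx":0,"ry":0,"rz":0,"claw":-1},{"tx":0,"ty":0,"tz":0,"rx":0,"ry":0,"rz":0,"claw":-1},{"tx":0,"ty":0,"tz":0,"rx":0,"ry":0,"rz":0,"claw":-1}]'

```text
time: 7.0
tool_pos: [0.616, 0.1629, 0.0857]
ee_rot: [0.001, 0.972, -0.234, -0.002]
wrist_force: [-0.2, -0.4, 0.9]
finger_gap: 0.992
```

```bash
python3 - <<'E'
from h import *
togo(.616,.163,.083)
snap('wrist','wrist6')
E
```

```text
t 7.0 pos [0.616  0.1629 0.0857] ang -117.07 cradleang -22.76 cr [-0.0303  0.0595] F [-0.2 -0.4  0.9] T [-0.01  0.06 -0.02] gap 0.992 J [0.08 0.71 1.5  0.   0.93 2.13]
cm [-0.   -0.02  0.27]
```

View pics/wrist6.png

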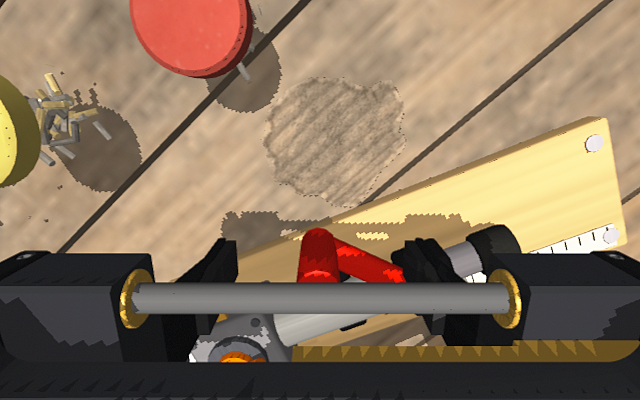

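Emit:
move_arm --increments '[{"tx":0,"ty":0,"tz":0.2,"rx":0,"ry":0,"rz":0,"claw":1},{"tx":0,"ty":0,"tz":0,"rx":0,"ry":0,"rz":0,"claw":1},{"tx":0,"ty":0,"tz":0,"rx":0,"ry":0,"rz":0,"claw":1},{"tx":0,"ty":0,"tz":0,"rx":0,"ry":0,"rz":0,"claw":1},{"tx":0,"ty":0,"tz":0,"rx":0,"ry":0,"rz":0,"claw":1},{"tx":0,"ty":0,"tz":0,"rx":0,"ry":0,"rz":0,"claw":1},{"tx":0,"ty":0,"tz":0,"rx":0,"ry":0,"rz":0,"claw":1},{"tx":0,"ty":0,"tz":0,"rx":0,"ry":0,"rz":0,"claw":1},{"tx":0,"ty":0,"tz":0,"rx":0,"ry":0,"rz":0,"claw":1},{"tx":0,"ty":0,"tz":0,"rx":0,"ry":0,"rz":0,"claw":1}]' --squeeze 45

```text
time: 7.88
tool_pos: [0.6175, 0.163, 0.0855]
ee_rot: [0.0, 0.972, -0.235, -0.0]
wrist_force: [0.7, 0.4, -0.1]
finger_gap: 0.323
```

Emit:
move_arm --increments '[{"tx":0,"ty":0,"tz":0,"rx":0,"ry":0,"rz":0,"claw":1},{"tx":0,"ty":0,"tz":0,"rx":0,"ry":0,"rz":0,"claw":1},{"tx":0,"ty":0,"tz":0,"rx":0,"ry":0,"rz":0,"claw":1}]'

```text
time: 8.13
tool_pos: [0.6178, 0.1632, 0.0855]
ee_rot: [-0.0, 0.972, -0.235, 0.0]
wrist_force: [-0.3, 1.1, -0.8]
finger_gap: 0.219
```

```bash
python3 - <<'E'
from h import *
H=np.array([.022,0]); pin=cr([.616,.163])
d=.0725
tgt=H+[d,0]+.080*np.array([np.cos(np.radians(124)),np.sin(np.radians(124))])
w=O+tgt[0]*ex+tgt[1]*ey; print(tgt,w)
togo(*w,.083)
E
```

```text
[0.04976457 0.06632301] [0.61675113 0.08246682]
t 8.1333 pos [0.6178 0.1632 0.0855] ang -117.19 cradleang -22.87 cr [-0.0309  0.0613] F [-0.3  1.1 -0.8] T [ 0.29  0.06 -0.05] gap 0.219 J [0.08 0.71 1.5  0.   0.92 2.13]
cm [3.6  7.23 0.25]
```

Emit:
move_arm --increments '[{"tx":0.36,"ty":0.72,"tz":0,"rx":0,"ry":0,"rz":0.012,"claw":1},{"tx":0.36,"ty":0.72,"tz":0,"rx":0,"ry":0,"rz":0.012,"claw":1},{"tx":0.36,"ty":0.72,"tz":0,"rx":0,"ry":0,"rz":0.012,"claw":1},{"tx":0.36,"ty":0.72,"tz":0,"rx":0,"ry":0,"rz":0.012,"claw":1},{"tx":0,"ty":0,"tz":0,"rx":0,"ry":0,"rz":0,"claw":1},{"tx":0,"ty":0,"tz":0,"rx":0,"ry":0,"rz":0,"claw":1}]'

```text
time: 8.63
tool_pos: [0.6181, 0.1312, 0.0856]
ee_rot: [-0.001, 0.966, -0.259, 0.001]
wrist_force: [3.7, 4.0, -4.0]
finger_gap: 0.215
```

```bash
python3 - <<'E'
from h import *
togo(.6167,.0825,.083)
im,ci=snap('scene','scene7')
cv2.imwrite('pics/s7c.png',cv2.resize(im[120:300,230:430],None,fx=3,fy=3)[:,:,::-1])
E
```

```text
t 8.6333 pos [0.6181 0.1312 0.0856] ang -120.0 cradleang -25.68 cr [0.0011 0.064 ] F [ 3.7  4.  -4. ] T [ 0.67 -0.53 -0.24] gap 0.215 J [0.03 0.71 1.52 0.   0.91 2.13]
cm [2.31 4.29 0.26]
```

View pics/s7c.png

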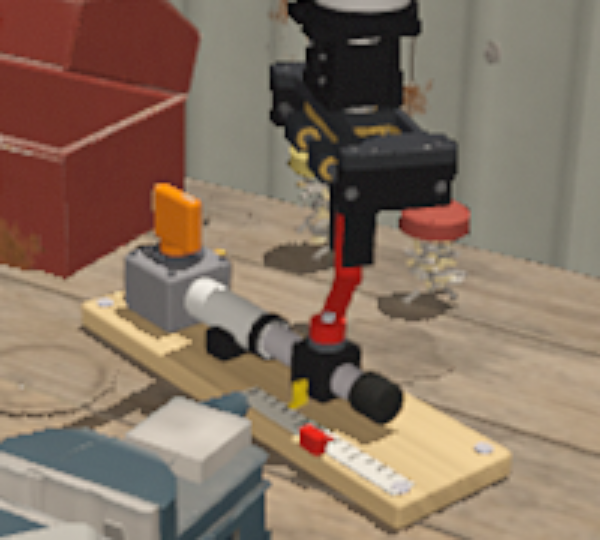

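Emit:
move_arm --increments '[{"tx":0.37,"ty":0.7,"tz":0,"rx":0,"ry":0,"rz":0.012,"claw":1},{"tx":0.37,"ty":0.7,"tz":0,"rx":0,"ry":0,"rz":0.012,"claw":1},{"tx":0.37,"ty":0.7,"tz":0,"rx":0,"ry":0,"rz":0.012,"claw":1},{"tx":0.37,"ty":0.7,"tz":0,"rx":0,"ry":0,"rz":0.012,"claw":1},{"tx":0.37,"ty":0.7,"tz":0,"rx":0,"ry":0,"rz":0.012,"claw":1},{"tx":0.2,"ty":0.4,"tz":0,"rx":0,"ry":0,"rz":0,"claw":1},{"tx":0,"ty":0,"tz":0,"rx":0,"ry":0,"rz":0,"claw":1},{"tx":0,"ty":0,"tz":0,"rx":0,"ry":0,"rz":0,"claw":1}]'

```text
time: 9.35
tool_pos: [0.617, 0.0874, 0.0857]
ee_rot: [-0.001, 0.958, -0.287, 0.003]
wrist_force: [7.2, 3.6, -4.8]
finger_gap: 0.22
```

```bash
python3 - <<'E'
from h import *
togo(.6167,.0825,.083)
im,ci=snap('scene','scene8')
cv2.imwrite('pics/s8c.png',cv2.resize(im[190:270,300:400],None,fx=7,fy=7)[:,:,::-1])
im,ci=snap('wrist','wrist8'); snap('side','side8')
E
```

```text
t 9.35 pos [0.617  0.0874 0.0857] ang -123.37 cradleang -29.06 cr [0.0448 0.0662] F [ 7.2  3.6 -4.8] T [ 0.67 -1.01 -0.04] gap 0.22 J [-0.04  0.7   1.55  0.    0.89  2.11]
cm [0.24 0.43 0.27]
```

View pics/s8c.png

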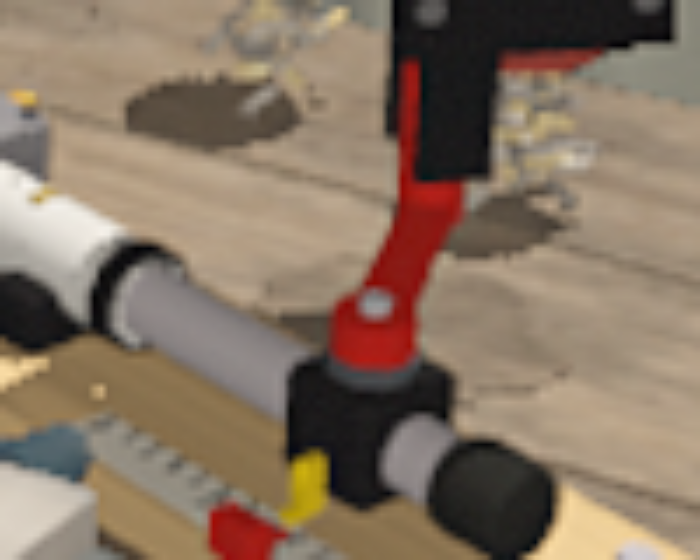

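View pics/wrist8.png

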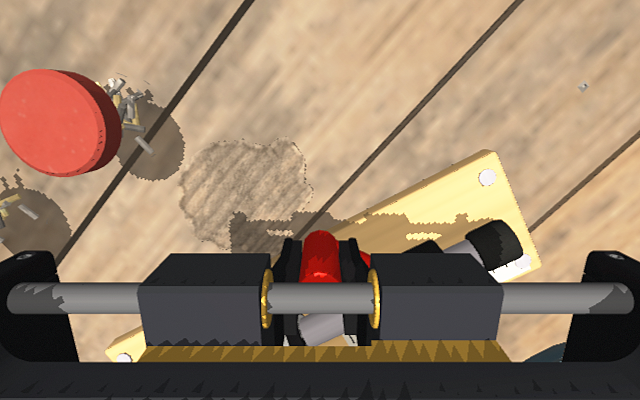

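View pics/side8.png

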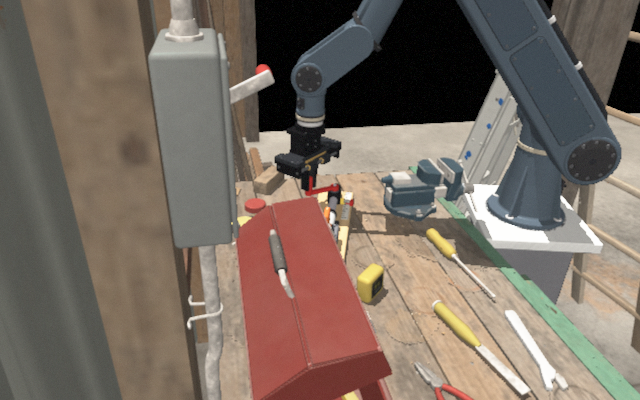

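```bash
python3 - <<'E'
from h import *
for f in ['scene5','scene8']:
    im,ci=load(f)
    cv2.imwrite('pics/z_%s.png'%f,cv2.resize(im[220:290,300:370] ,None,fx=8,fy=8,interpolation=cv2.INTER_NEAREST)[:,:,::-1])
im,c5=load('scene5')
for d in (0,.0677,.0723):
    hp=O+(.022+d)*ex; pp=O+(.022+d)*ex-.030*ey; print(d,proj(c5,[[*hp,.08],[*pp,.022]]).round(1).tolist())
fp=O+.0945*ex-.0335*ey; print('fin',proj(c5,[[*fp,.022]]))
E
```

```text
0 [[329.7, 219.0], [317.4, 249.3]]
0.0677 [[353.2, 231.5], [340.2, 263.3]]
0.0723 [[354.9, 232.4], [341.8, 264.3]]
fin [[340.52454461 264.91744385]]
```

View pics/z_scene5.png

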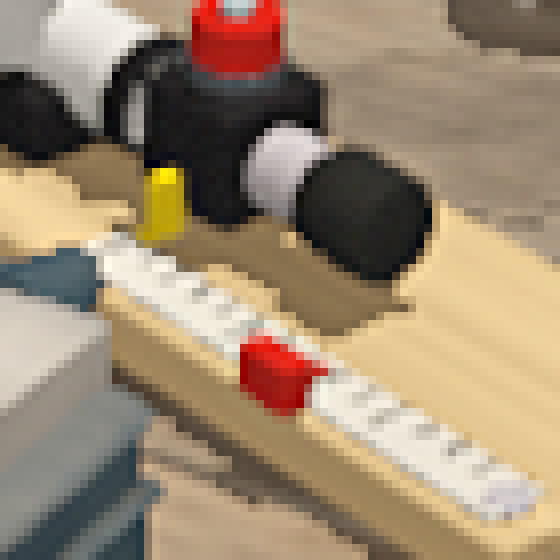

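View pics/z_scene8.png

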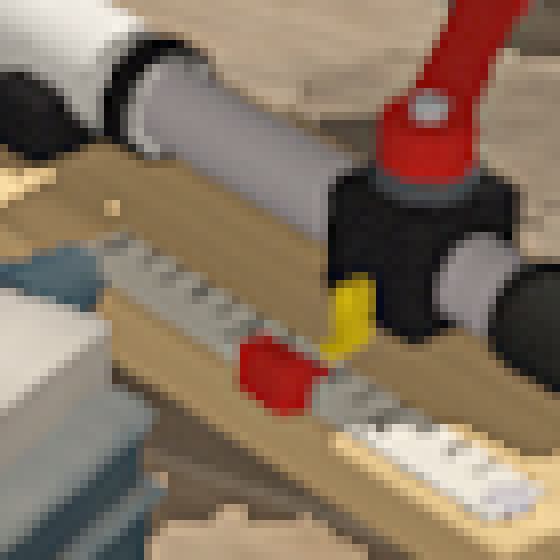

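```bash
python3 - <<'E'
from h import *
def inv(ci,px,y,z):
    r=ray(ci,px,z)[:2]; return cr(r)
for f in ['scene0','scene5','scene7','scene8']:
    im,ci=load(f); hsv=cv2.cvtColor(im,cv2.COLOR_RGB2HSV)
    m=cv2.inRange(hsv,(25,150,90),(34,255,255)); m[:235]=0; m[285:]=0; m[:,:300]=0; m[:,375:]=0
    ys,xs=np.where(m); c=(xs.mean(),ys.mean()); 
    # bolt: grey bright low-sat enclosed by red
    b=cv2.inRange(hsv,(0,0,110),(180,90,255)); r=cv2.inRange(hsv,(0,180,60),(6,255,255))
    x0=int(329+ (c[0]-319)); y0=int(219+(c[1]-246))
    w=np.zeros_like(b); w[y0-6:y0+5,x0-7:x0+9]=1; bb=b*w
    n,l,s,cc=cv2.connectedComponentsWithStats(bb)
    print(f,'yellow',len(xs),np.round(c,2),inv(ci,c,0,.027).round(4),'bolt',[(a[4],k.round(2).tolist(),inv(ci,k,0,.081).round(4).tolist()) for a,k in zip(s[1:],cc[1:]) if a[4]<60])
E
```

```text
scene0 yellow 32 [320.16 245.12] [ 0.019  -0.0206] bolt [(np.int32(40), [324.82, 215.4], [0.0053, 0.0015]), (np.int32(29), [337.07, 217.72], [0.0282, 0.0139]), (np.int32(11), [329.36, 219.91], [0.0264, -0.0047])]
scene5 yellow 29 [320.1  244.86] [ 0.0181 -0.02  ] bolt [(np.int32(45), [324.96, 214.67], [0.0029, 0.0039]), (np.int32(27), [337.11, 217.0], [0.0257, 0.0161]), (np.int32(11), [329.36, 219.91], [0.0264, -0.0047])]
scene7 yellow 31 [329.39 250.9 ] [ 0.048  -0.0212] bolt [(np.int32(52), [334.48, 220.44], [0.0343, 0.0017]), (np.int32(14), [346.57, 223.93], [0.06, 0.0102]), (np.int32(17), [339.12, 225.41], [0.056, -0.0055])]
scene8 yellow 33 [343.18 259.64] [ 0.0893 -0.0223] bolt [(np.int32(42), [348.55, 228.62], [0.077, -0.0003]), (np.int32(14), [353.29, 232.86], [0.0952, -0.0051]), (np.int32(12), [360.58, 233.42], [0.1052, 0.0042])]
```

```bash
python3 - <<'E'
from h import *
_,ci=load('scene8')
for n,u in [('fin',(340.6,266.4)),('tip8',(341.2,264.5)),('tip5',(318.6,249.6))]: print(n,cr(ray(ci,u,.022)).round(4))
im,ci=load('scene8')
cv2.imwrite('pics/z8b.png',cv2.resize(im[250:280,325:355] ,None,fx=18,fy=18,interpolation=cv2.INTER_NEAREST)[:,:,::-1])
im,ci=load('scene5')
cv2.imwrite('pics/z5b.png',cv2.resize(im[250:280,325:355] ,None,fx=18,fy=18,interpolation=cv2.INTER_NEAREST)[:,:,::-1])
E
```

```text
fin [ 0.0986 -0.037 ]
tip8 [ 0.0941 -0.0315]
tip5 [ 0.0243 -0.0289]
```

View pics/z8b.png

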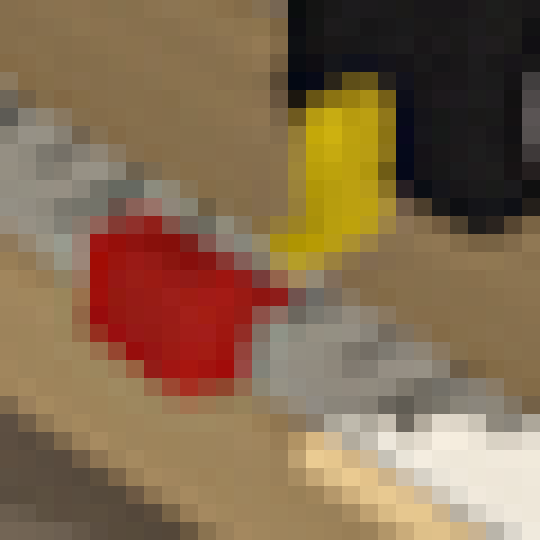

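View pics/z5b.png

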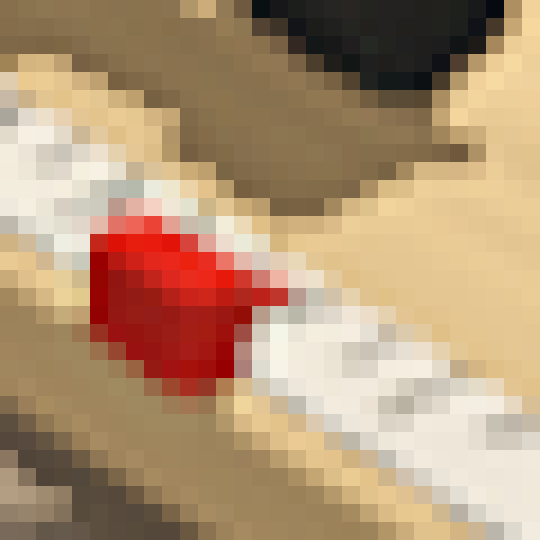

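Emit:
move_arm --increments '[{"tx":0.17,"ty":0.31,"tz":0,"rx":0,"ry":0,"rz":0,"claw":1},{"tx":0,"ty":0,"tz":0,"rx":0,"ry":0,"rz":0,"claw":1},{"tx":0,"ty":0,"tz":0,"rx":0,"ry":0,"rz":0,"claw":1}]'

```text
time: 9.75
tool_pos: [0.6167, 0.0842, 0.0857]
ee_rot: [-0.001, 0.958, -0.287, 0.003]
wrist_force: [6.8, 3.8, -5.7]
finger_gap: 0.217
```

```bash
python3 - <<'E'
from h import *
P=[]
for i in range(6):
    im,ci=snap('scene','scene9'); s=state(); P.append(s['tool_pos'])
    hsv=cv2.cvtColor(im,cv2.COLOR_RGB2HSV)
    m=cv2.inRange(hsv,(25,150,90),(34,255,255)); m[:235]=0; m[285:]=0; m[:,:300]=0; m[:,375:]=0
    ys,xs=np.where(m); c=(xs.mean(),ys.mean()); print(np.round(c,2),cr(ray(ci,c,.027)).round(4))
p=np.mean(P,0);print('pin',cr(p),'hinge',cr(p)[0]+np.sqrt(.08**2-cr(p)[1]**2)); togo(*p)
cv2.imwrite('pics/z9b.png',cv2.resize(im[250:280,325:355] ,None,fx=18,fy=18,interpolation=cv2.INTER_NEAREST)[:,:,::-1])
E
```

```text
[344.54 260.03] [ 0.092  -0.0213]
[344.42 259.79] [ 0.0912 -0.0209]
[344.26 260.09] [ 0.0918 -0.0218]
[344.28 260.03] [ 0.0917 -0.0217]
[344.41 260.12] [ 0.0921 -0.0217]
[344.33 260.12] [ 0.092  -0.0218]
pin [0.04798906 0.06620629] hinge 0.0928970467531981
t 10.05 pos [0.6168 0.0843 0.0858] ang -123.34 cradleang -29.02 cr [0.048  0.0662] F [ 7.5  4.1 -5. ] T [ 0.66 -1.02 -0.04] gap 0.216 J [-0.04  0.7   1.55  0.    0.89  2.11]
cm [0. 0. 0.]
```

View pics/z9b.png

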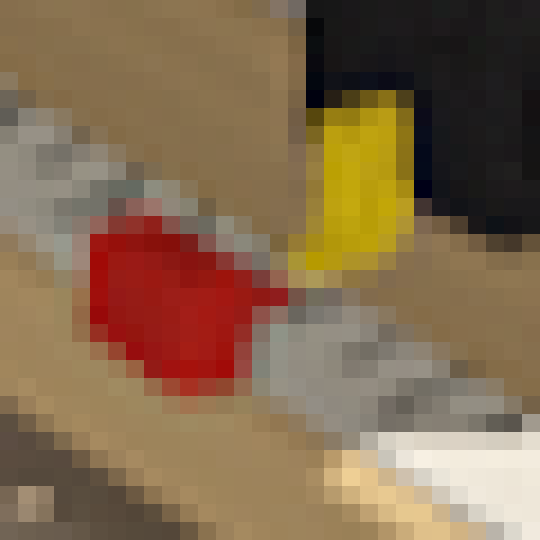

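```bash
python3 - <<'E'
from h import *
a=np.radians(np.array([124.1,131,138,145,152,159,166,173,180,182])); p=.08*np.c_[np.cos(a),np.sin(a)]; d=np.diff(p,axis=0)*100
t=np.radians(-29); ty=np.array([np.cos(t),np.sin(t)]); tx=np.array([-ty[1],ty[0]])
print(np.c_[d@tx,d@ty].round(2), p[-1]-p[0])
E
```

```text
[[-0.88 -0.38]
 [-0.94 -0.28]
 [-0.96 -0.16]
 [-0.98 -0.04]
 [-0.97  0.08]
 [-0.96  0.19]
 [-0.93  0.31]
 [-0.88  0.42]
 [-0.24  0.14]] [-0.03510015 -0.06903679]
```

Emit:
move_arm --increments '[{"tx":-0.44,"ty":-0.19,"tz":0,"rx":0,"ry":0,"rz":0,"claw":1},{"tx":-0.44,"ty":-0.19,"tz":0,"rx":0,"ry":0,"rz":0,"claw":1},{"tx":-0.47,"ty":-0.14,"tz":0,"rx":0,"ry":0,"rz":0,"claw":1},{"tx":-0.47,"ty":-0.14,"tz":0,"rx":0,"ry":0,"rz":0,"claw":1},{"tx":-0.48,"ty":-0.08,"tz":0,"rx":0,"ry":0,"rz":0,"claw":1},{"tx":-0.48,"ty":-0.08,"tz":0,"rx":0,"ry":0,"rz":0,"claw":1},{"tx":-0.49,"ty":-0.02,"tz":0,"rx":0,"ry":0,"rz":0,"claw":1},{"tx":-0.49,"ty":-0.02,"tz":0,"rx":0,"ry":0,"rz":0,"claw":1},{"tx":0,"ty":0,"tz":0,"rx":0,"ry":0,"rz":0,"claw":1}]' --squeeze 28

```text
time: 10.8
tool_pos: [0.59, 0.1129, 0.0858]
ee_rot: [-0.002, 0.958, -0.286, 0.004]
wrist_force: [7.5, 4.8, -6.2]
finger_gap: 0.221
```

```bash
cat > m.py <<'E'
from h import *
import sys
P=[];C=[]
for i in range(4):
    im,ci=snap('scene',sys.argv[1]); s=state(); P.append(s['tool_pos'])
    hsv=cv2.cvtColor(im,cv2.COLOR_RGB2HSV)
    m=cv2.inRange(hsv,(25,150,90),(34,255,255)); m[:235]=0; m[285:]=0; m[:,:300]=0; m[:,375:]=0
    ys,xs=np.where(m); c=(xs.mean(),ys.mean()); C.append([*c,*cr(ray(ci,c,.027))])
print('yellow',np.mean(C,0).round(4))
p=np.mean(P,0);y=cr(p)[1];print('pin',cr(p).round(4),'hinge',cr(p)[0]+np.sqrt(.08**2-y**2),'lever deg',180-np.degrees(np.arcsin(y/.08))); togo(*p)
cv2.imwrite('pics/%s_c.png'%sys.argv[1],cv2.resize(im[180:280,290:400] ,None,fx=6,fy=6,interpolation=cv2.INTER_NEAREST)[:,:,::-1])
E
python3 m.py scene10
```

```text
yellow [ 3.439370e+02  2.597825e+02  9.060000e-02 -2.160000e-02]
pin [0.0218 0.0374] hinge 0.09253638401661915 lever deg 152.16121338289958
t 11.0 pos [0.59   0.1125 0.0858] ang -123.25 cradleang -28.93 cr [0.0219 0.0374] F [ 7.1  5.3 -6.1] T [ 0.85 -0.98  0.26] gap 0.224 J [0.   0.67 1.61 0.   0.85 2.15]
cm [-0.01 -0.01  0.  ]
```

View pics/scene10_c.png

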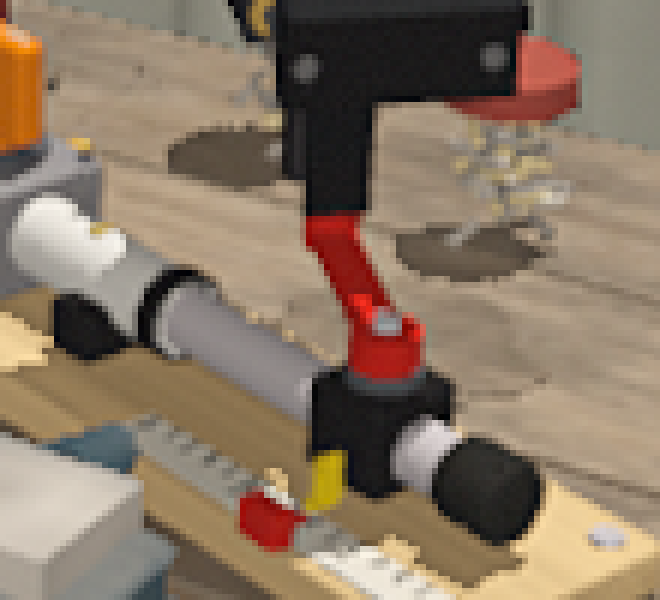

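Emit:
move_arm --increments '[{"tx":-0.46,"ty":0.07,"tz":0,"rx":0,"ry":0,"rz":0,"claw":1},{"tx":-0.46,"ty":0.07,"tz":0,"rx":0,"ry":0,"rz":0,"claw":1},{"tx":-0.48,"ty":0.11,"tz":0,"rx":0,"ry":0,"rz":0,"claw":1},{"tx":-0.48,"ty":0.11,"tz":0,"rx":0,"ry":0,"rz":0,"claw":1},{"tx":-0.47,"ty":0.16,"tz":0,"rx":0,"ry":0,"rz":0,"claw":1},{"tx":-0.46,"ty":0.16,"tz":0,"rx":0,"ry":0,"rz":0,"claw":1},{"tx":-0.44,"ty":0.21,"tz":0,"rx":0,"ry":0,"rz":0,"claw":1},{"tx":-0.44,"ty":0.21,"tz":0,"rx":0,"ry":0,"rz":0,"claw":1},{"tx":0,"ty":0,"tz":0,"rx":0,"ry":0,"rz":0,"claw":1},{"tx":0,"ty":0,"tz":0,"rx":0,"ry":0,"rz":0,"claw":1}]'

```text
time: 11.83
tool_pos: [0.551, 0.1236, 0.0857]
ee_rot: [-0.001, 0.958, -0.286, 0.001]
wrist_force: [3.5, 6.0, -2.7]
finger_gap: 0.217
```

```bash
python3 m.py scene11;python3 -c "
from h import *
snap('wrist','wrist11')"
```

```text
yellow [ 3.454516e+02  2.606717e+02  9.480000e-02 -2.150000e-02]
pin [ 0.0137 -0.0024] hinge 0.09369963407298415 lever deg 181.68758942643765
t 12.0333 pos [0.551  0.1235 0.0856] ang -123.24 cradleang -28.93 cr [ 0.0138 -0.0024] F [ 4.1  5.4 -2.4] T [ 0.97 -0.38  0.33] gap 0.223 J [0.02 0.64 1.7  0.   0.8  2.17]
cm [ 0. -0. -0.]
```

View pics/scene11_c.png

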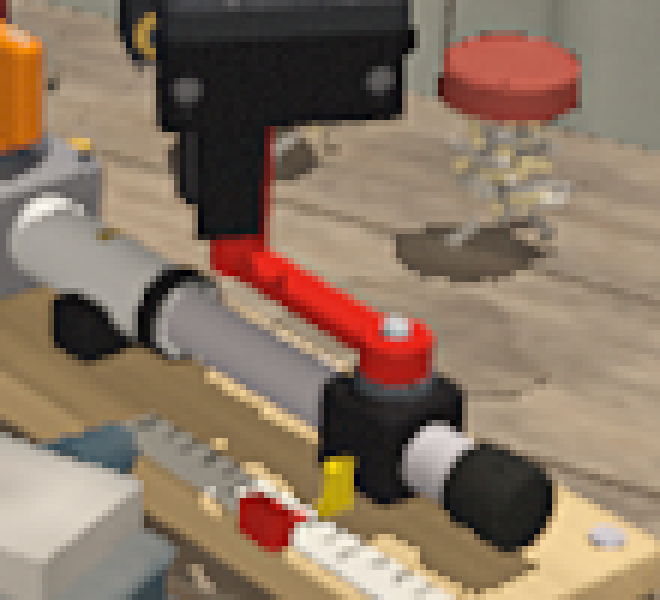

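View pics/wrist11.png

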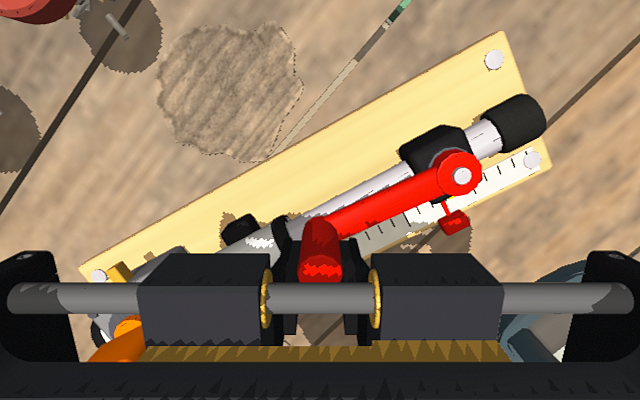

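```bash
python3 - <<'E'
from h import *
im,ci=load('wrist11')
cv2.imwrite('pics/w11c.png',cv2.resize(im[110:260,400:560],None,fx=4.9,fy=4,interpolation=cv2.INTER_NEAREST)[:,:,::-1])
E
```

```text
(no output)
```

View pics/w11c.png

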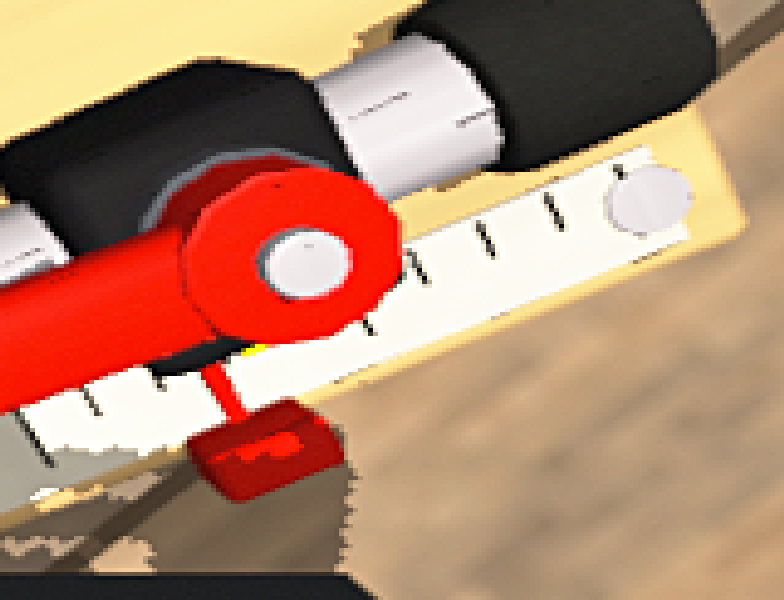

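```bash
python3 - <<'E'
from h import *
im,ci=load('wrist11')
f=lambda x,y:(400+x/4.9,110+y/4)
for n,u,z in [('yl left',f(240,352),.022),('yl right',f(278,343),.022),('ylc',f(258,352),.022),('fin tip',f(212,368),.022),('fin base',f(240,415),.022),('bolt',f(307,265),.08),('bolt',f(307,265),.083),('bolt',f(307,265),.077),('bolt',f(307,265),.087),('corner -y',f(748,220),.018),('tick',f(562,193+20),.019),('pin top',(318,229),.118)]:
    print(n,cr(ray(ci,u,z)).round(4))
print(ci['rvec'],-cv2.Rodrigues(ci['rvec'])[0].T@ci['tvec'].ravel())
E
python3 - <<'E'
import cv2
im=cv2.imread('pics/wrist11.png'); cv2.imwrite('pics/w11d.png',cv2.resize(im[20:60,470:520],None,fx=10,fy=10,interpolation=cv2.INTER_NEAREST))
E
```

```text
yl left [ 0.099  -0.0344]
yl right [ 0.1044 -0.0355]
ylc [ 0.1013 -0.0356]
fin tip [ 0.0944 -0.0352]
fin base [ 0.0945 -0.0451]
bolt [ 0.0977 -0.0016]
bolt [ 0.0969 -0.0004]
bolt [ 0.0985 -0.0028]
bolt [0.0958 0.0011]
corner -y [ 0.1714 -0.0487]
tick [ 0.1486 -0.0345]
pin top [0.0268 0.0215]
[-1.41795384  2.62351016  0.38309815] [0.6157098  0.07998575 0.24942551]
```

View pics/w11d.png

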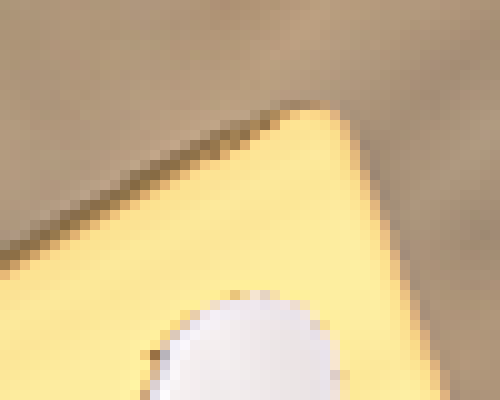

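Emit:
move_arm --increments '[{"tx":-0.15,"ty":-0.26,"tz":0,"rx":0,"ry":0,"rz":0,"claw":1},{"tx":0,"ty":0,"tz":0,"rx":0,"ry":0,"rz":0,"claw":1},{"tx":0,"ty":0,"tz":0,"rx":0,"ry":0,"rz":0,"claw":1},{"tx":0,"ty":0,"tz":0,"rx":0,"ry":0,"rz":0,"claw":1}]'

```text
time: 12.42
tool_pos: [0.5512, 0.1265, 0.0857]
ee_rot: [-0.001, 0.958, -0.286, 0.001]
wrist_force: [4.5, 5.3, -3.0]
finger_gap: 0.222
```

```bash
python3 m.py scene12;python3 -c "
from h import *
im,ci=snap('wrist','wrist12')
cv2.imwrite('pics/w12c.png',cv2.resize(im[110:260,400:560],None,fx=4.9,fy=4,interpolation=cv2.INTER_NEAREST)[:,:,::-1])
cv2.imwrite('pics/w12d.png',cv2.resize(im[130:290,290:490],None,fx=4,fy=3.75,interpolation=cv2.INTER_NEAREST)[:,:,::-1])"
```

```text
yellow [ 3.445618e+02  2.598013e+02  9.140000e-02 -2.070000e-02]
pin [ 0.0109 -0.0024] hinge 0.09083736658118687 lever deg 181.69241863764907
t 12.6167 pos [0.5512 0.1264 0.0857] ang -123.27 cradleang -28.96 cr [ 0.0109 -0.0024] F [ 3.3  5.1 -3.7] T [ 0.96 -0.44  0.35] gap 0.221 J [0.03 0.64 1.7  0.   0.8  2.18]
cm [-0. -0.  0.]
```

View pics/w12c.png

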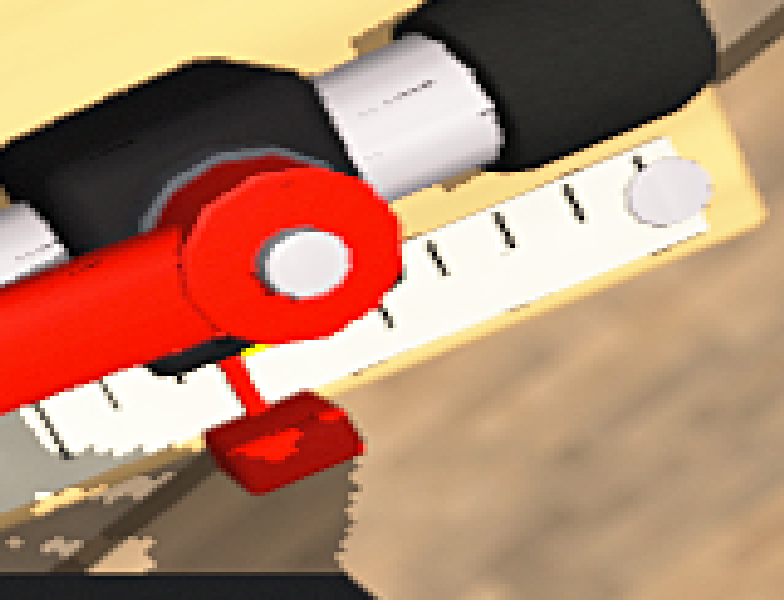

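View pics/w12d.png

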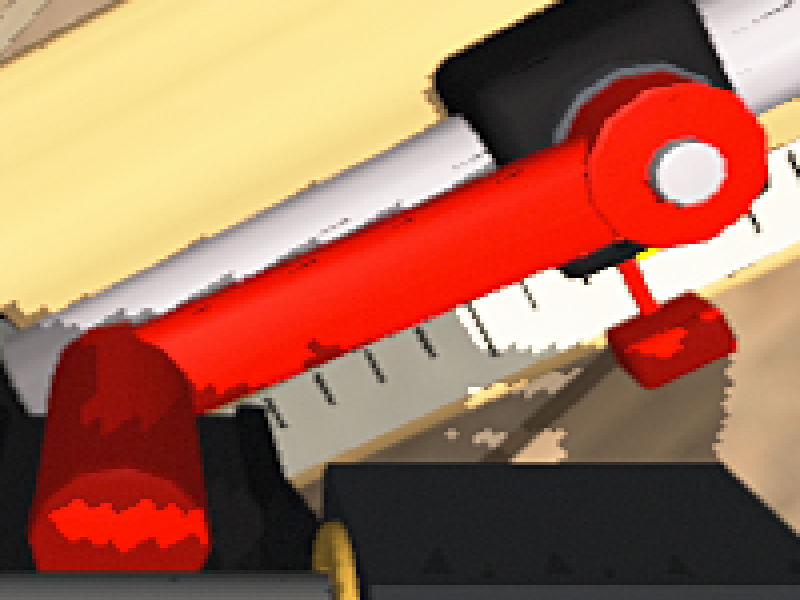

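View pics/scene12_c.png

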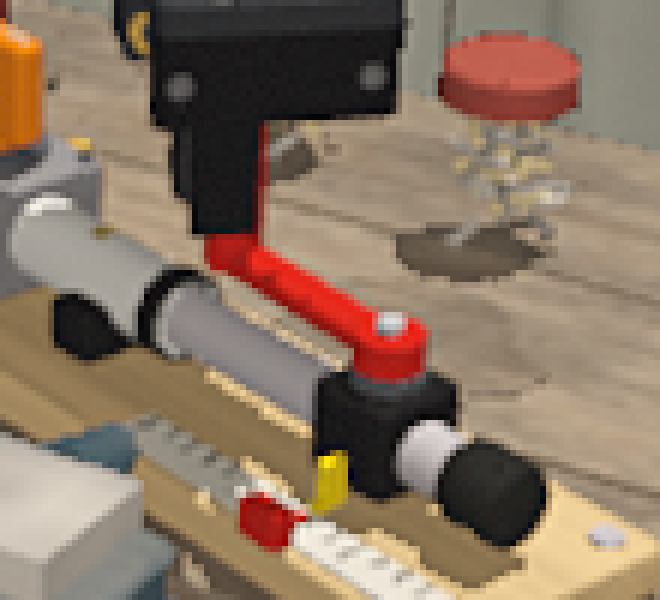

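```bash
python3 - <<'E'
from h import *
im,ci=load('wrist12')
f=lambda x,y:(400+x/4.9,110+y/4)
for n,u,z in [('ylc',f(255,351),.022),('ylc',f(255,351),.030),('ylc',f(255,351),.034),('fin tip',f(230,365),.022),('fin base',f(258,408),.022),('bolt',f(307,262),.08),('bolt',f(307,262),.084)]:
    print(n,cr(ray(ci,u,z)).round(4))
g=lambda x,y:(290+x/4,130+y/3.75)
for a,b in [((200,297),(560,150)),((250,390),(610,248))]:
    A,B=cr(ray(ci,g(*a),.075)),cr(ray(ci,g(*b),.075)); d=B-A; print('arm',A,B,np.degrees(np.arctan2(d[1],d[0])))
A,B=[cr(ray(ci,g(*p),.018)) for p in ((10,62),(120,5))]; d=B-A; print('board edge',A,B,np.degrees(np.arctan2(d[1],d[0])))
P=[g(x,y) for x,y in ((277,410),(327,388),(376,365),(428,340),(485,325))]; print([cr(ray(ci,p,.019)).round(4) for p in P])
E
```

```text
ylc [ 0.0981 -0.0353]
ylc [ 0.0964 -0.0318]
ylc [ 0.0955 -0.03  ]
fin tip [ 0.094 -0.036]
fin base [ 0.0944 -0.0452]
bolt [ 0.095  -0.0013]
bolt [0.0939 0.0003]
arm [0.03147418 0.01138158] [0.08255702 0.0076542 ] -4.1733324486032055
arm [ 0.03076697 -0.00461993] [ 0.08267952 -0.00855409] -4.333847643118402
board edge [0.01834971 0.04868592] [0.03956847 0.04852479] -0.43508618840688096
[array([ 0.0272, -0.0332]), array([ 0.0372, -0.0335]), array([ 0.0471, -0.0335]), array([ 0.0575, -0.0334]), array([ 0.0677, -0.0356])]
```

```bash
python3 - <<'E'
from h import *
for f,u in [('wrist12',(320,268.7))]:
    im,ci=load(f); p=ray(ci,u,.118); print(p,cr(p)); s,R,a=tr(); print((R.T@(p-s['tool_pos'])*1000).round(1))
    q=s['tool_pos'].copy(); q[2]=.118; print(proj(ci,[q]))
im8,_=load('wrist8'); cv2.imwrite('pics/w8d.png',cv2.resize(im8[210:300,260:380],None,fx=5,fy=5,interpolation=cv2.INTER_NEAREST)[:,:,::-1])
im8,_=load('wrist12'); cv2.imwrite('pics/w12e.png',cv2.resize(im8[210:300,260:380],None,fx=5,fy=5,interpolation=cv2.INTER_NEAREST)[:,:,::-1])
E
```

```text
[0.55835483 0.12089836 0.118     ] [0.01583524 0.00520089]
[  9.1   0.6 -32.3]
[[318.4648083  287.36151279]]
```

View pics/w8d.png

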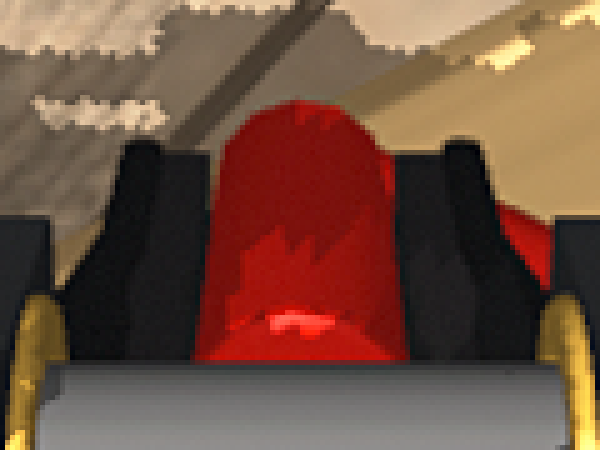

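View pics/w12e.png

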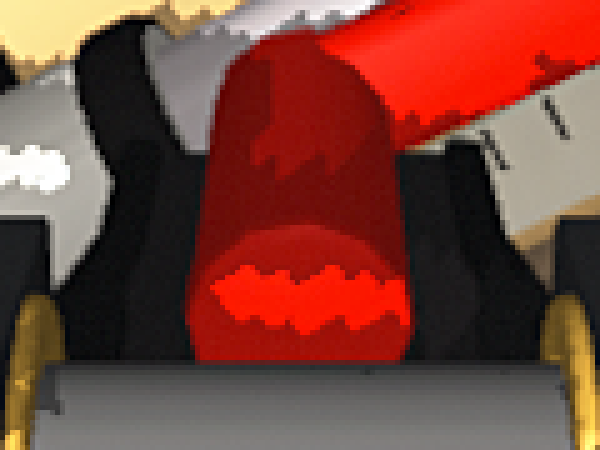

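```bash
python3 - <<'E'
from h import *
k=np.arange(11); s=9.1-.91*k; th_=np.radians(61+k*.1*57.2958)
py=np.maximum(5.2*(1-k/5),-0.5); px=15.6-np.minimum(k,5)*.2
T=np.c_[px-s*np.cos(th_),py-s*np.sin(th_)]; print(T.round(1).tolist())
T+= np.array([10.9,-2.4])-T[0]
for i in range(10):
    d=T[i+1]-T[i]; x=np.array([np.cos(th_[i]),np.sin(th_[i])]); y=np.array([x[1],-x[0]])
    print(round(d@x/10,2),round(d@y/10,2))
print(T[-1])
E
```

```text
[[11.2, -2.8], [12.2, -3.4], [13.0, -3.8], [13.7, -4.2], [14.2, -4.4], [14.6, -4.5], [14.9, -4.1], [15.1, -3.2], [15.1, -2.2], [14.9, -1.3], [14.6, -0.5]]
-0.01 0.11
-0.01 0.1
-0.01 0.08
-0.01 0.06
-0.01 0.04
0.04 0.04
0.09 0.03
0.09 0.02
0.09 0.01
0.09 -0.0
[14.31176754 -0.14096067]
```

Emit:
move_arm --increments '[{"tx":-0.01,"ty":0.11,"tz":0,"rx":0,"ry":0,"rz":-0.1,"claw":1},{"tx":-0.01,"ty":0.1,"tz":0,"rx":0,"ry":0,"rz":-0.1,"claw":1},{"tx":-0.01,"ty":0.08,"tz":0,"rx":0,"ry":0,"rz":-0.1,"claw":1},{"tx":-0.01,"ty":0.06,"tz":0,"rx":0,"ry":0,"rz":-0.1,"claw":1},{"tx":-0.01,"ty":0.04,"tz":0,"rx":0,"ry":0,"rz":-0.1,"claw":1},{"tx":0,"ty":0,"tz":0,"rx":0,"ry":0,"rz":0,"claw":1}]'

```text
time: 13.17
tool_pos: [0.549, 0.123, 0.0857]
ee_rot: [-0.001, 0.999, -0.04, 0.001]
wrist_force: [2.2, 4.5, -2.9]
finger_gap: 0.223
```

```bash
python3 m.py scene13;python3 -c "
from h import *
im,ci=snap('wrist','wrist13')
cv2.imwrite('pics/w13.png',cv2.resize(im[50:300,240:560],None,fx=2.4,fy=2.4,interpolation=cv2.INTER_NEAREST)[:,:,::-1])"
```

```text
yellow [ 3.447154e+02  2.600137e+02  9.210000e-02 -2.100000e-02]
pin [ 0.0145 -0.0043] hinge 0.0943548912669963 lever deg 183.07621812840858
t 13.3667 pos [0.549  0.123  0.0857] ang -94.73 cradleang -0.42 cr [ 0.0145 -0.0043] F [ 4.6  4.5 -4.4] T [ 0.81 -0.45 -0.03] gap 0.219 J [0.02 0.64 1.71 0.   0.8  1.67]
cm [-0. -0.  0.]
```

View pics/w13.png

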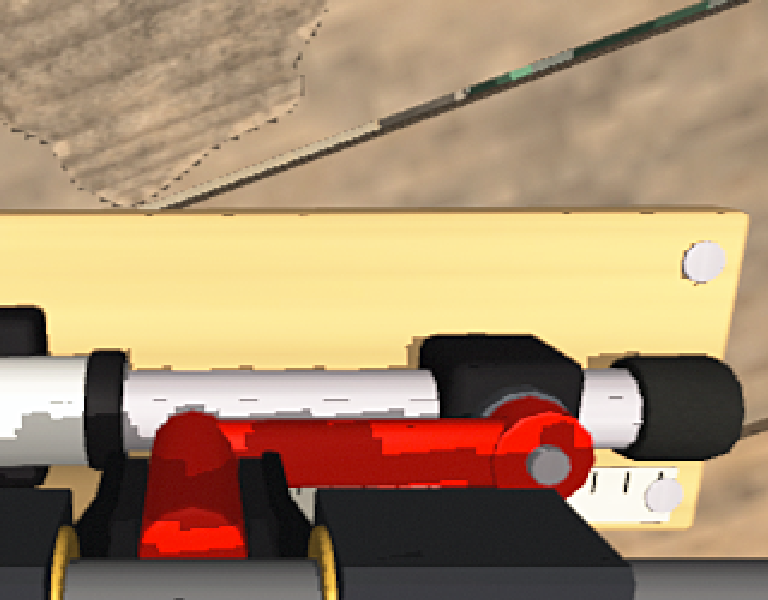

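```bash
python3 - <<'E'
from h import *
im,ci=load('wrist13'); f=lambda x,y:(240+x/2.4,50+y/2.4)
for z in (.08,.082,.084): print('bolt',cr(ray(ci,f(548,464),z)).round(4))
b=[cr(ray(ci,f(*p),z)).round(4) for p,z in [((748,212),.018),((692,527),.018)]]; print('far corners',b)
for a,c in [((235,421),(495,421)),((235,488),(495,488))]:
    A,B=cr(ray(ci,f(*a),.075)),cr(ray(ci,f(*c),.075)); d=B-A; print(A,B,np.degrees(np.arctan2(d[1],d[0])))
A,B=[cr(ray(ci,f(*p),.018)) for p in ((10,213),(740,209))];d=B-A; print('edge',A,B,np.degrees(np.arctan2(d[1],d[0])))
im,ci=load('scene13')
for n,y,x in [('a',250,325)]:
    cv2.imwrite('pics/z13.png',cv2.resize(im[245:280,320:360] ,None,fx=14,fy=14,interpolation=cv2.INTER_NEAREST)[:,:,::-1])
# where pointer tip should be in scene at mark: tip5 offset corrected
t5=np.array([.0243,-.0289]); 
for d in (.070,.072,.074):
    w=O+(t5[0]+d)*ex+t5[1]*ey; print(d,proj(ci,[[*w,.022]]))
E
```

```text
bolt [ 0.0948 -0.0008]
bolt [0.0939 0.0001]
bolt [0.0929 0.0009]
far corners [array([0.1709, 0.0482]), array([ 0.1716, -0.0497])]
[0.02465048 0.0080958 ] [0.08386039 0.00768904] -0.3936040068517011
[ 0.02477925 -0.00857963] [ 0.08549944 -0.00899008] -0.38729795012479173
edge [-0.03599482  0.0493726 ] [0.16854831 0.04901167] -0.10110229627188518
0.07 [[342.27332705 264.09842109]]
0.072 [[342.98562506 264.53468437]]
0.074 [[343.70001979 264.97223184]]
```

View pics/z13.png

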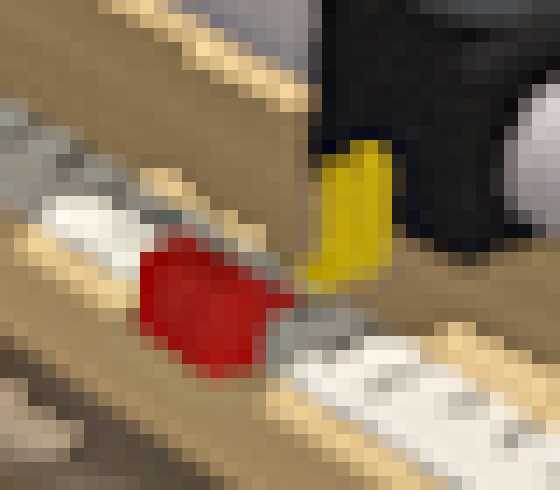

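Emit:
move_arm --increments '[{"tx":0,"ty":0,"tz":0,"rx":0,"ry":0,"rz":0,"claw":1},{"tx":0,"ty":0,"tz":0,"rx":0,"ry":0,"rz":0,"claw":1},{"tx":0,"ty":0,"tz":0,"rx":0,"ry":0,"rz":0,"claw":1},{"tx":0,"ty":0,"tz":0,"rx":0,"ry":0,"rz":0,"claw":1},{"tx":0,"ty":0,"tz":0,"rx":0,"ry":0,"rz":0,"claw":1},{"tx":0,"ty":0,"tz":0,"rx":0,"ry":0,"rz":0,"claw":1}]'

```text
time: 13.92
tool_pos: [0.549, 0.123, 0.0857]
ee_rot: [-0.001, 0.999, -0.041, 0.001]
wrist_force: [4.4, 4.1, -2.5]
finger_gap: 0.221
```

```bash
python3 m.py scene14; python3 -c "
from h import *
im,ci=snap('wrist','wrist14')
a,_=load('wrist13'); print(np.abs(a.astype(int)-im).mean(), (np.abs(a.astype(int)-im).max(2)>60).sum())"
```

```text
yellow [ 3.447221e+02  2.600625e+02  9.230000e-02 -2.110000e-02]
pin [ 0.0145 -0.0043] hinge 0.09434805315282942 lever deg 183.08132222966654
t 14.1167 pos [0.549  0.123  0.0856] ang -94.73 cradleang -0.42 cr [ 0.0145 -0.0043] F [ 4.3  4.6 -4.7] T [ 0.83 -0.42 -0.06] gap 0.218 J [0.02 0.64 1.71 0.   0.8  1.67]
cm [0. 0. 0.]
0.8494088541666667 7
```

View pics/scene14.png

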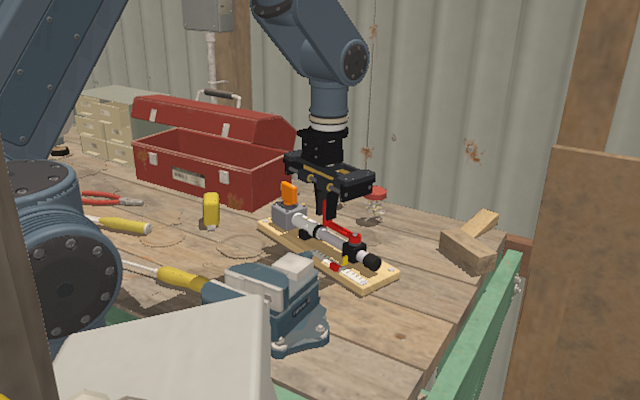

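```bash
python3 -c "
from h import *
print(ticket.sign_off())"
```

```text
the job is handed in; nothing more can be done
None
```

The job is handed in at about 14 s, with the arm still holding the lever pin, the lever closed and the leg at its mark to within about 1 mm as far as I can measure.

- **Knob:** I turned it clockwise to its stop. The wrist moment rose from 0.21 to 0.40 N m, more than the spring alone gives. I then let go; the knob sprang back and the brass catch stayed out.
- **Lever and leg:** I gripped the pin at about 45 N and drew the leg out about 72 mm with the lever open at about 124°, then swung the lever closed at 28 N.
- **Slip while closing:** The pin slid about 9 mm across the pads, and the lever stopped about 4° short. The leg also ran about 3 mm past the mark, which I took back. I then turned the gripper anticlockwise about the pin, which closed the lever and brought the pin to about 4 mm from the pad centre.

**Last checks**
- **Lever:** its arm is parallel to the board edge to within about 0.3°, and the hold presses it shut with about 4 N.
- **Leg:** the wrist view puts the hinge at 94.0 mm on the cradle, against the mark at about 94.4 mm. The scene view reads about 1 mm past the mark. The pointer tip was hidden under the hinge cap in the last wrist view, so these are worked from the hinge and the scene camera. I could not tell which view is right to better than about 1 mm.
- **Stability:** nothing shifted over the roughly 0.75 s hold before hand-in.
- **Bystanders:** I did not touch the wood block, the jar or the tape measure, and they look unmoved in the last scene picture.

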